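Roll-check the matching pump gear against the master

TASK

Three white plastic gears from the dosing pumps lie mixed on the bench. Take the one with the same number of teeth as the steel master gear, set it hub up and fully down on the post of the mesh tester, slide the post's carriage gently up to the master until the teeth are in full mesh, and then turn the gear so that it drives the master round by three teeth or more. Leave the pair standing in mesh; do not touch the master itself, and leave the other two gears and everything else where they lie.

Things in the scene. Friction and masses are not known exactly. Their poses are not given: they have to be found in the camera images.
- gear16: The gear to check: white acetal spur gear, 16 teeth, module 3 (tip diameter 54, pitch diameter 48, root diameter 40.5), toothed part 15 high, on top of it a plain round hub of diameter 24 and 26 high (total height 41), through bore of diameter 13.5; about 55 g. Lies on the bench hub up. Origin: centre of the flat underside on the bore axis; z up along the bore, a tooth is centred on +x (and every 22.5 degrees from it).
- gear13: White acetal gear like the first, but 13 teeth (tip diameter 45), same height, hub and bore. Not wanted: leave it. Origin at the centre of its underside.
- gear19: White acetal gear like the first, but 19 teeth (tip diameter 63), same height, hub and bore. Not wanted: leave it. Origin at the centre of its underside.
- tester: Mesh tester, fixed to the bench: grey base 120 (x) by 270 (y) by 18 high with two rails along y. Its carriage with the test post slides along the tester's +y towards the master gear. Origin: centre of the base's underside; yaw varies.
- post_seat (a point): Foot of the test post on the carriage: top of a round shoulder of diameter 29, 42 above the bench, on which a gear's underside rests. The steel post stands up from here, diameter 12, 30 tall, the top 6 tapered to diameter 4.4. Axes as the tester's. It moves with the carriage.
- knob_top (a point): Top centre of the black upright hand knob of the carriage, diameter 22, 24 tall (75 above the bench), 64 behind the post axis (tester -y). It moves with the carriage.
- carriage (a joint): Travel of the carriage in m, 0 (fully back, post axis 76 mm from the master's axis) to 0.036, growing towards the master: centre distance = 0.076 - value. It starts between 0 and 0.012. Sliding friction about 3 N; it stays where it is left. Teeth tips of gear16 and master touch at a centre distance of 54 mm, full mesh is at 48 mm (bottoms about 1 mm closer). If the teeth meet tip on tip, a slight turn of the gear lets them drop in.
- master_axis (a point): Fixed point on the master gear's axis, 42 above the bench, 70 from the tester's origin along its +y.
- master: The master gear: steel, 16 teeth, module 3, tip diameter 54, toothed disc from 43.5 to 55.5 above the bench, flat on top without a hub, free to turn on its bearing (friction under 0.01 N m). Origin: centre of its underside. A tooth is centred on its own +x (and every 22.5 degrees from it). When its +x lies along the tester's +x, a tooth points straight at the post; it starts turned from there by up to one tooth pitch.
- master_mark (a point): Small dark dimple on the master's upper face, 16.5 from its axis, on the tooth at the master's own +x.
- bearing: Bystander: steel ball bearing, diameter 32, 10 high, lying flat. Origin at the centre of its underside.
- pulley: Bystander: aluminium toothed belt pulley with flanges, diameter 42, 26 high. Origin at the centre of its underside.
- caliper: Bystander: caliper 230 long lying flat. Origin at the centre of its underside.
- screwdriver: Bystander: screwdriver 190 long.
- grease_jar: Bystander: small jar, diameter 48, 45 high. Origin at the centre of its underside.
- beaker: Bystander: glass beaker, diameter 70, 90 high. Origin at the centre of its underside.
- reagent: Bystander: glass reagent bottle, diameter 74, 130 high. Origin at the centre of its underside.
Mind the look-alikes: they are no part of the job. Leave any blue look-alike of the gear16 alone.

How it is judged:
On the way, in this order (a step that is already met when the one before it is completed fails the run):
1. the 16-tooth gear is down on the post and in mesh with the master (horizontal distance between gear16 and post_seat below 0.0025 m and z of gear16 in the frame of post_seat below 0.003 m and angle between gear16's own z axis and vertical below 0.08 rad and horizontal distance between gear16 and master_axis below 0.0505 m), for 0.2 s.
2. the master has been driven round by the gear, in mesh (horizontal distance between gear16 and post_seat below 0.0025 m and z of gear16 in the frame of post_seat below 0.004 m and horizontal distance between gear16 and master_axis below 0.0505 m and distance of master_mark from where it was at the start of the episode above 0.0126 m), for 0.1 s.
At the end, for the whole second after the job is handed in: The 16-tooth gear is upright on the post (2.5 mm off axis, 3 mm off the shoulder, 0.08 rad tilt at most), at rest, centre distance to the master under 50.5 mm, after driving the master's dimple at least 12.6 mm (two teeth of turn) from its start; 13- and 19-tooth gears within 20 mm of theirs (all of step 1 and linear speed of gear16 below 0.02 m/s and distance of each of gear13, gear19 from where it was at the start of the episode below 0.02 m); the robot touches nothing.
It fails at once if the 13- or 19-tooth gear is moved more than 20 mm (distance of any of gear13, gear19 from where it was at the start of the episode above 0.02 m).
It fails at once if a bystander is moved more than 30 mm (distance of any of bearing, pulley, caliper, screwdriver, grease_jar, beaker, reagent from where it was at the start of the episode above 0.03 m).
It fails at once if the robot touches the master gear with more than 2 N (contact force between any of the fingers, the arm and master above 2 N).
It fails at once if the teeth are pressed together with more than 80 N (contact force between gear16 and master above 80 N).
It also fails if it takes over 54 s, if anything falls off the work surface, if the arm or the gripper's body presses on something with over 40 N, if the wrist force passes 120 N, or if a joint passes its speed limit or range.

ROBOT

A 7-joint arm with a two-finger parallel gripper is mounted at the origin on the work surface. World frame = base frame: x ahead of the robot, y to its left, z up, the work surface at z = 0. Lengths are in m, angles in rad, forces in N, time in s.
With the tool pointing down it reaches from about 0.425 to 0.875 m from the base axis. Payload 4.7 kg.
Tool frame: the origin (TCP) lies midway between the tips of the shut fingers; the grasp point (between the pads) lies 19 mm behind it; x points along the fingers, z is the direction in which the jaws open and shut, and the axes are right-handed (so a half turn about x gives the same grasp; the last joint's range is limited). The gripper opens to 85 mm and grips with 20 to 120 N. Pads are 22 mm wide; open, the fingers measure 114 mm over their backs; the gripper's body (76 mm by 85 mm) begins 54 mm behind the grasp point. The pads swing forward as they close: fully open they stand 13 mm farther back than shut.
Start: joints at [1.213, 0.321, -0.07, 1.45, 0.023, 1.371, -0.057], TCP at [0.236, -0.606, 0.205] pointing down, gripper open.
Joint ranges: [-2.86, 2.86], [-0.3, 2.09], [-1.38, 1.24], [0.06, 2.45], [-1.56, 4.7], [0.09, 2.05], [-2.69, 2.69]. Speed limits (rad/s): [2.57, 2.57, 3.14, 3.14, 3.14, 3.14, 3.14].

INTERFACE

Orientations are given as a unit quaternion [x, y, z, w].
In Python, from workcell import bot gives the robot as it stands.
- The arm moves only by the tool arm_command, never from a script. Its argument "rows" is a list of rows, each a list of 7 numbers: the turn, a rotation vector about the world's x, y, z in rad, then the shift along the world's x, y, z in m, then the finger opening in m, from 0 to 0.0854. A call has 1 to 20 rows; each row shifts and turns the pose as measured when the row begins; what a row does not reach is not made up. A row lasts 1/8 s, in which the tool goes at most 62.5 mm and 10.7 degrees, less where a joint would pass 70% of its speed; a pose out of reach is approached as far as the arm can. A call is refused whole if a number of a shift passes 0.0625 or a number of a turn 0.188, either way. A call with a gripper value outside its range is refused whole. The fingers move at their own pace and stop on an object; "squeeze" is the grip in N (left out, the last holds). Time passes only in rows, so rows that do not move let the fingers close. It gives the time, the measured TCP pose, the force and the opening at its end, in the units of the state.
- bot.state(): the state, without advancing time (a new reading comes with each control period).
- bot.camera(name): name is "scene" or "top" or "wrist"; returns a dict with "img" (400x640x3 uint8, blue, green, red), "vertical_fov" (degrees; the focal length in pixels is half the picture's height over the tangent of half this angle, whatever the lens; pixels are square), "cx", "cy" (the principal point, pixels), "R" (3x3) and "t" (3): a world point X has camera coordinates R X + t. Camera axes: x right, y down, z forward; pixel columns grow to the right and rows downward; lengths in m; the calibration is good to about 2 mm. A picture is of the moment at which its call begins. There is no depth.
- bot.close_job(): hands the job in, once; it reports no verdict.
Trained networks look in a picture, given as the dict that the camera call returned (one of the last four; its "shot" number tells which), for a name from the list of things; names that differ only in an ending like _2 or _b are one class to them, and where a whole thing is asked for, a point or a joint stands for the part that bears it (a point fixed in the world has none). Each returns a list of dicts, best first, with "conf" (0 to 1); they miss things now and then, are a little off and sometimes report something else, mostly with a low value. They report only what shows in the picture. A call takes as long as a camera call. They do not tell look-alikes from the thing itself.
- bot.boxes_of(query, picture): "box" ([left, top, right, bottom] in pixels, round what is visible of it).
- bot.masks_of(query, picture): "pixels" (400x640 bool, what is visible of it) and "box" ([left, top, right, bottom] in pixels, round what is visible of it).
The state is a dict: "time": time; "joint_pos": joint angles; "qd": joint speeds; "effort": joint torques, N m; "position": TCP position; "orientation": TCP orientation; "contact_force": force on the tool from outside, world axes, zero at the start; "wrist_torque": the same for the moment, N m; "opening": finger opening in m.
Only numpy, scipy, OpenCV 4.12 (cv2) and the standard library are available. Lean on these libraries where they do the work, as an engineer would, in place of code of your own. Each camera call takes 0.05 s, during which the arm holds its last target.

## Working session

There is one attempt and no reset: what is moved stays moved. The work goes in short steps, Python scripts to look and compute and a tool call to move; the robot and the scene stay as the last step left them, time stands still between calls to the robot, and variables do not carry over. Pictures are saved under pics/ and viewed, and the job is handed in when it is done.

Besides the shell and the picture viewer there is one more tool, called after "Emit:" as name([rows], argument=value, ...), one row to a line, values as JSON. arm_command: Moves the arm, as the interface text tells. Its arguments: {"type":"object","properties":{"rows":{"type":"array"},"squeeze":{"type":"number"}},"required":["rows"]}

```bash
mkdir -p pics; ls
cat > h.py <<'E'
import numpy as np, cv2
from workcell import bot
def K(c):
    f=c["img"].shape[0]/2/np.tan(np.radians(c["vertical_fov"]/2)); return f
def ray(c,u,v,z):
    f=K(c); R=np.array(c["R"]);t=np.array(c["t"])
    d=R.T@np.array([(u-c["cx"])/f,(v-c["cy"])/f,1]); o=-R.T@t
    return o+d*(z-o[2])/d[2]
def proj(c,X):
    R=np.array(c["R"]);t=np.array(c["t"]); p=R@np.array(X)+t; f=K(c)
    return np.array([c["cx"]+f*p[0]/p[2],c["cy"]+f*p[1]/p[2]])
E
python3 - <<'E'
from h import *
s=bot.state(); print({k:np.round(v,4) for k,v in s.items()})
for n in ["scene","top","wrist"]:
    c=bot.camera(n); cv2.imwrite(f"pics/{n}0.png",c["img"]); print(n,c["vertical_fov"],np.round(-np.array(c["R"]).T@np.array(c["t"]),3),np.round(c["R"],2).tolist())
    for q in ["gear16","gear13","gear19","tester","post_seat","knob_top","master","master_mark"]:
        for b in bot.boxes_of(q,c)[:4]: print(q,np.round(b["box"]),round(b["conf"],2))
E
```

```text
pics
{'time': np.float64(0.0), 'joint_pos': array([ 1.2131,  0.3218, -0.0701,  1.4517,  0.0226,  1.3708, -0.0569]), 'qd': array([ 0.0008,  0.0022,  0.0001,  0.0003, -0.0007, -0.0009,  0.0009]), 'effort': array([ 9.00000e-04, -4.93575e+01, -3.81600e-01, -3.14333e+01,
        1.30000e-02,  1.15000e-02, -0.00000e+00]), 'position': array([ 0.2359, -0.6051,  0.2039]), 'orientation': array([ 0.3993,  0.5844, -0.3986,  0.5832]), 'contact_force': array([-0.4045, -0.2422,  0.6154]), 'wrist_torque': array([-0.0155,  0.0034,  0.0755]), 'opening': np.float64(0.0854)}
scene 54.282324181211315 [ 1.26  -0.387  0.734] [[0.48, 0.88, 0.02], [0.57, -0.3, -0.77], [-0.67, 0.37, -0.64]]
gear16 [223. 257. 249. 279.] 0.84
gear16 [262. 238. 282. 261.] 0.7
gear16 [173. 227. 192. 247.] 0.57
gear16 [239. 202. 264. 225.] 0.54
gear13 [223. 257. 249. 279.] 0.84
gear13 [262. 238. 282. 261.] 0.7
gear13 [173. 227. 192. 247.] 0.57
gear13 [239. 202. 264. 225.] 0.54
gear19 [223. 257. 249. 279.] 0.84
gear19 [262. 238. 282. 261.] 0.7
gear19 [173. 227. 192. 247.] 0.57
gear19 [239. 202. 264. 225.] 0.54
tester [321. 183. 419
[... 371 characters left out ...]
9, 0.01, -0.11], [0.11, 0.02, -0.99]]
gear16 [369. 185. 385. 204.] 0.79
gear16 [403. 182. 420. 196.] 0.78
gear16 [436. 240. 450. 254.] 0.53
gear16 [367. 239. 386. 260.] 0.5
gear13 [369. 185. 385. 204.] 0.79
gear13 [403. 182. 420. 196.] 0.78
gear13 [436. 240. 450. 254.] 0.53
gear13 [367. 239. 386. 260.] 0.5
gear19 [369. 185. 385. 204.] 0.79
gear19 [403. 182. 420. 196.] 0.78
gear19 [436. 240. 450. 254.] 0.53
gear19 [367. 239. 386. 260.] 0.5
tester [212. 182. 311. 253.] 0.7
post_seat [248. 201. 296. 242.] 0.97
knob_top [249. 198. 293. 237.] 0.82
master_mark [229. 196. 246. 218.] 0.75
wrist 70.15582729603494 [ 0.314 -0.575  0.374] [[0.36, -0.93, -0.0], [-0.88, -0.34, 0.32], [-0.3, -0.12, -0.95]]
```

Run:
```python
import cv2
a=cv2.imread("pics/top0.png")[140:300,190:470]; cv2.imwrite("pics/topz.png",cv2.resize(a,None,fx=2.85,fy=2.85,interpolation=cv2.INTER_CUBIC))
a=cv2.imread("pics/scene0.png")[100:300,150:440]; cv2.imwrite("pics/scenez.png",cv2.resize(a,None,fx=2.7,fy=2.7,interpolation=cv2.INTER_CUBIC))
```

```text
(no output)
```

View pics/topz.png

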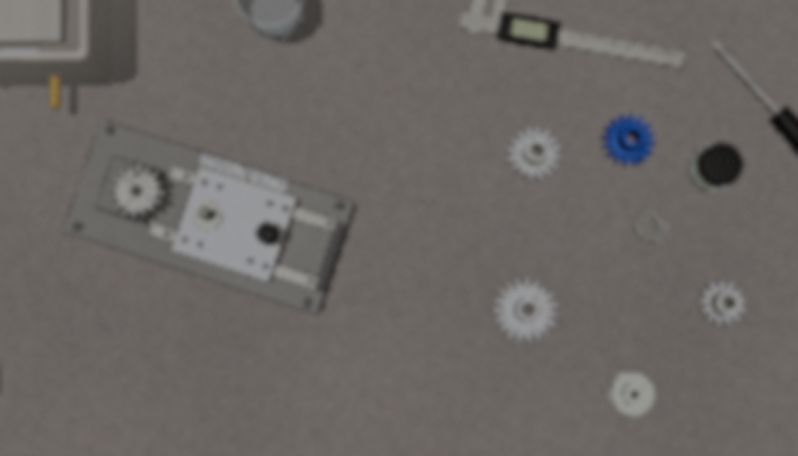

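View pics/scenez.png

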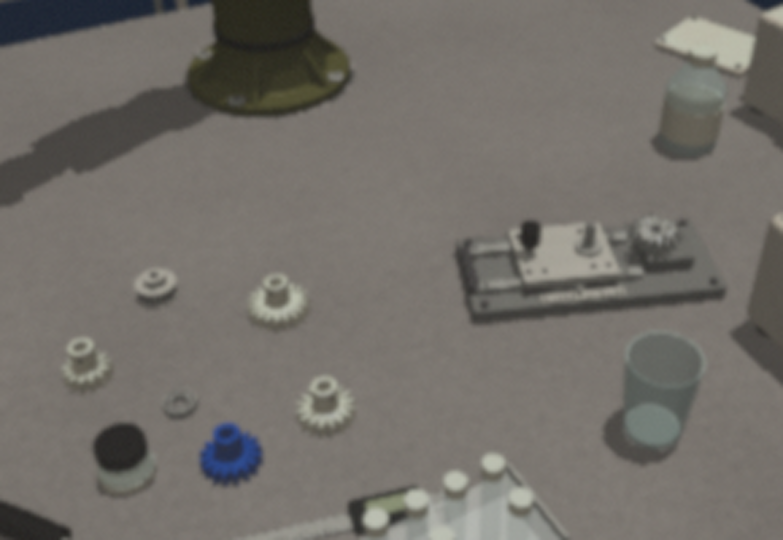

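View pics/wrist0.png

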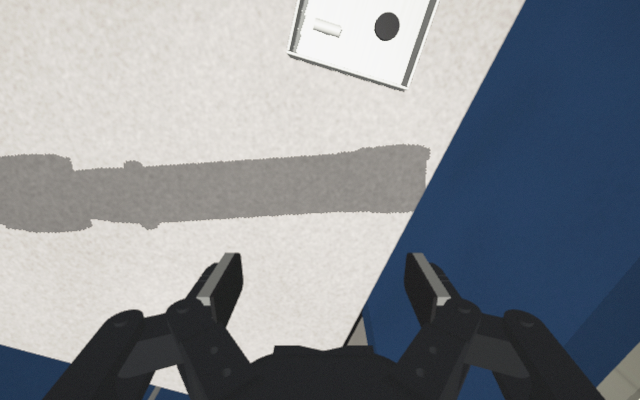

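Run:
```python
from h import *
from scipy.spatial.transform import Rotation as Ro
s=bot.state(); print(np.round(Ro.from_quat(s["orientation"]).as_matrix(),3))
c=bot.camera("top")
z=lambda x,y:(190+(x+.5)/2.85-.5,140+(y+.5)/2.85-.5)
for n,x,y,h in [("g16",533,153,.02),("g19",526,310,.02),("g13",724,303,.02),("blue",629,140,.02),("pulley",633,394,.026),("jar",720,165,.045),("bearing",652,227,.01),("master",137,191,.055),("knob",268,233,.075),("postroot",208,214,.05),("hubtop16",538,149,.041),("beaker",275,5,.09),("scrdr tip",716,43,.01),("calR",680,60,.01),
 ("tc1",110,122,.018),("tc2",352,207,.018),("tc3",322,310,.018),("tc4",68,230,.018)]:
    print(n,np.round(ray(c,*z(x,y),h),4))
```

```text
[[ 0.     0.932  0.363]
 [-0.     0.363 -0.932]
 [-1.    -0.     0.   ]]
g16 [ 0.622  -0.1723  0.02  ]
g19 [ 0.4657 -0.1614  0.02  ]
g13 [ 0.47   -0.3564  0.02  ]
blue [ 0.6336 -0.2684  0.02  ]
pulley [ 0.3824 -0.263   0.026 ]
jar [ 0.6042 -0.352   0.045 ]
bearing [ 0.5469 -0.2901  0.01  ]
master [0.5858 0.2187 0.055 ]
knob [0.5413 0.0893 0.075 ]
postroot [0.5627 0.1498 0.05  ]
hubtop16 [ 0.6232 -0.175   0.041 ]
beaker [0.7606 0.08   0.09  ]
scrdr tip [ 0.7327 -0.3611  0.01  ]
calR [ 0.7158 -0.3242  0.01  ]
tc1 [0.6601 0.2523 0.018 ]
tc2 [0.5705 0.0093 0.018 ]
tc3 [0.4684 0.0404 0.018 ]
tc4 [0.5515 0.2939 0.018 ]
```

Emit:
arm_command([
  [0, 0, 0.087, 0.038, 0.043, 0, 0.06],
  [0, 0, 0.087, 0.038, 0.043, 0, 0.06],
  [0, 0, 0.087, 0.038, 0.043, 0, 0.06],
  [0, 0, 0.087, 0.038, 0.043, 0, 0.06],
  [0, 0, 0.087, 0.038, 0.043, 0, 0.06],
  [0, 0, 0.087, 0.038, 0.043, 0, 0.06],
  [0, 0, 0.087, 0.038, 0.043, 0, 0.06],
  [0, 0, 0.087, 0.038, 0.043, 0, 0.06],
  [0, 0, 0.087, 0.038, 0.043, 0, 0.06],
  [0, 0, 0.087, 0.038, 0.043, 0, 0.06],
])

```text
time: 2.65
position: [0.6204, -0.1675, 0.2067]
orientation: [0.109, 0.696, -0.113, 0.701]
contact_force: [0.2, -0.2, 0.3]
opening: 0.0596
```

Run:
```python
from h import *
c=bot.camera("wrist"); cv2.imwrite("pics/w1.png",c["img"])
s=bot.state(); print({k:np.round(v,4) for k,v in s.items()})
for b in bot.boxes_of("gear16",c)[:5]: print(np.round(b["box"]),b["conf"])
print(proj(c,[.622,-.1723,.02]))
```

```text
{'time': np.float64(2.7), 'joint_pos': array([ 0.6037,  0.343 , -0.5093,  1.4587,  0.1657,  1.3739, -0.2128]), 'qd': array([ 0.0244, -0.0525, -0.0146,  0.0742, -0.0723,  0.0263,  0.0237]), 'effort': array([ 1.80619e+01, -4.72772e+01,  1.08722e+01, -2.96044e+01,
        3.28310e+00,  1.75310e+00, -3.59000e-02]), 'position': array([ 0.6252, -0.1567,  0.2064]), 'orientation': array([ 0.107 ,  0.6958, -0.1052,  0.7023]), 'contact_force': array([1.9456, 6.6981, 0.4423]), 'wrist_torque': array([ 0.4005, -0.1485, -0.0221]), 'opening': np.float64(0.0601)}
[257. 293. 287. 328.] 0.82
[305. 151. 344. 191.] 0.69
[336. 213. 379. 247.] 0.65
[189. 175. 240. 218.] 0.57
[324.3256997  171.65004143]
```

View pics/w1.png

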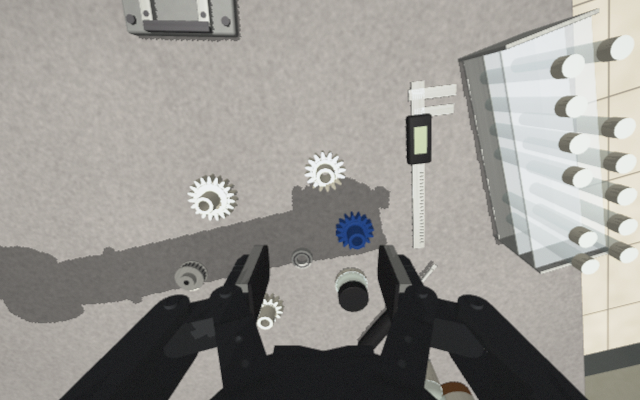

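Emit:
arm_command([
  [0, 0, 0, -0.005, -0.02, -0.05, 0.06],
  [0, 0, 0, 0, 0, -0.05, 0.06],
  [0, 0, 0, 0, 0, 0, 0.06],
  [0, 0, 0, 0, 0, 0, 0.06],
])

```text
time: 3.25
position: [0.6199, -0.1796, 0.1074]
orientation: [0.107, 0.695, -0.107, 0.703]
contact_force: [-1.2, 0.2, 1.0]
opening: 0.06
```

Run:
```python
from h import *
from scipy.spatial.transform import Rotation as Ro
c=bot.camera("wrist"); cv2.imwrite("pics/w2.png",c["img"])
s=bot.state(); print(s["position"],s["qd"].round(3)); M=Ro.from_quat(s["orientation"]).as_matrix(); print(M.round(3), "zang",np.degrees(np.arctan2(M[1,2],M[0,2])))
for b in bot.boxes_of("gear16",c)[:5]: print(np.round(b["box"]),b["conf"])
p=proj(c,[.622,-.1723,.02]); print(p)
u,v=p.astype(int); a=c["img"][max(0,v-60):v+60,u-80:u+80]; print(u-80,max(0,v-60))
cv2.imwrite("pics/w2z.png",cv2.resize(a,None,fx=5,fy=5,interpolation=cv2.INTER_CUBIC))
```

```text
[ 0.6196765  -0.17942928  0.10721386] [-0.001 -0.006 -0.003 -0.003  0.    -0.003 -0.002]
[[ 0.012  0.298  0.954]
 [-0.002  0.954 -0.298]
 [-1.     0.002  0.012]] zang -17.3557204125317
[294. 157. 351. 212.] 0.97
[336. 237. 380. 290.] 0.71
[135. 188. 207. 246.] 0.69
[321.67993082 185.91629958]
241 125
```

View pics/w2z.png

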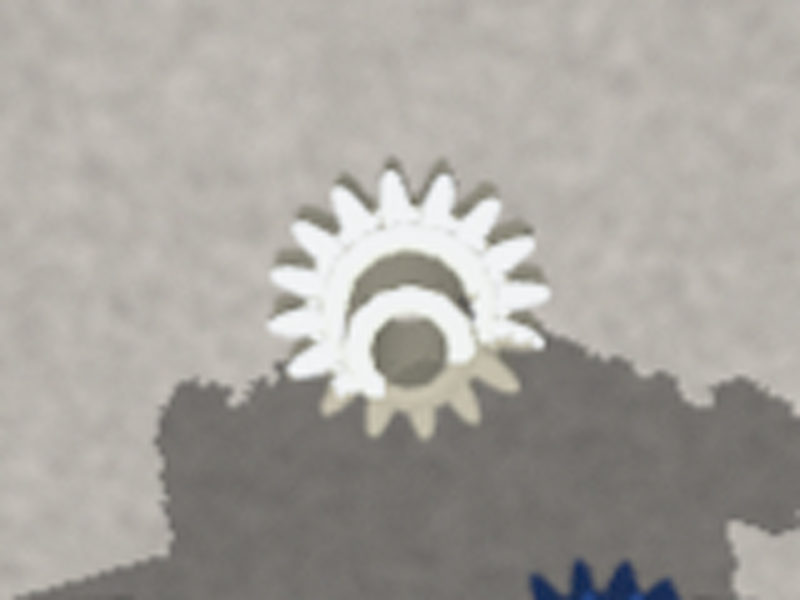

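Run:
```python
from h import *
from scipy.optimize import least_squares
c=bot.camera("wrist")
T=[(392,170),(443,175),(496,199),(534,239),(549,294),(543,345),(519,390),(478,423),(425,439),(374,434),(328,413),(290,375),(268,325),(273,273),(295,226),(337,187)]
P=np.array([ray(c,241+(x+.5)/5-.5,125+(y+.5)/5-.5,.015)[:2] for x,y in T])
def r(p):
    k=np.arange(16); a=p[2]-k*np.pi/8
    return (P-p[:2]-p[3]*np.c_[np.cos(a),np.sin(a)]).ravel()
m=P.mean(0); a0=np.arctan2(*(P[0]-m)[::-1])
s=least_squares(r,[*m,a0,.027]); print(s.x, np.sqrt(np.mean(s.fun**2)), "phase deg mod22.5",np.degrees(s.x[2])%22.5)
for (u,v) in [(410,337),(412,343)]: print("hub",ray(c,241+(u+.5)/5-.5,125+(v+.5)/5-.5,.041))
print(bot.state()["position"])
```

```text
[ 0.62218512 -0.1742427   1.39382423  0.02692426] 0.0002677317480360994 phase deg mod22.5 12.360245716718879
hub [ 0.62286785 -0.17168071  0.041     ]
hub [ 0.6228715  -0.17283046  0.041     ]
[ 0.62008755 -0.17928287  0.10755498]
```

Emit:
arm_command([
  [0.002, 0.012, 0, 0.0024, 0.0056, 0, 0.06],
  [0, 0, 0, 0, 0, -0.04, 0.06],
  [0, 0, 0, 0, 0, -0.03, 0.06],
  [0, 0, 0, 0, 0, 0, 0.06],
  [0, 0, 0, 0, 0, 0, 0.06],
], squeeze=50)

```text
time: 4.03
position: [0.6286, -0.1725, 0.044]
orientation: [0.106, 0.695, -0.107, 0.703]
contact_force: [0.5, 0.2, 0.9]
opening: 0.06
```

```bash
cat > st.py <<'E'
from h import *
from scipy.spatial.transform import Rotation as Ro
s=bot.state(); M=Ro.from_quat(s["orientation"]).as_matrix()
print(s["time"],s["position"].round(4),"x",M[:,0].round(4),"zang",np.degrees(np.arctan2(M[1,2],M[0,2])).round(2),"F",s["contact_force"].round(1),"T",s["wrist_torque"].round(2),"op",round(float(s["opening"]),4),"j",s["joint_pos"].round(2))
E
python3 st.py
```

```text
4.025 [ 0.6286 -0.1725  0.044 ] x [ 0.0113 -0.0027 -0.9999] zang -17.28 F [0.5 0.2 0.9] T [-0.02 -0.03 -0.01] op 0.06 j [ 0.59  0.48 -0.47  1.62  0.24  1.09 -0.24]
```

Emit:
arm_command([
  [0, 0.012, 0, -0.006, -0.001, 0, 0.06],
  [0, 0, 0, 0, 0, 0, 0.06],
  [0, 0, 0, 0, 0, 0, 0.06],
])

```text
time: 4.4
position: [0.6244, -0.174, 0.0477]
orientation: [0.105, 0.698, -0.108, 0.7]
contact_force: [-0.2, 0.2, 0.2]
opening: 0.06
```

```bash
python3 st.py; python3 -c "
from h import *
c=bot.camera('wrist'); cv2.imwrite('pics/w3.png',c['img'])"; python3 st.py
```

```text
4.4 [ 0.6244 -0.174   0.0477] x [ 0.0033 -0.0045 -1.    ] zang -17.28 F [-0.2  0.2  0.2] T [-0.   -0.01  0.01] op 0.06 j [ 0.6   0.47 -0.47  1.62  0.24  1.1  -0.24]
4.45 [ 0.6245 -0.174   0.0477] x [ 0.0033 -0.0045 -1.    ] zang -17.29 F [ 0.2  0.1 -0.2] T [-0.02  0.02  0.  ] op 0.0603 j [ 0.6   0.47 -0.47  1.62  0.24  1.1  -0.24]
```

View pics/w3.png

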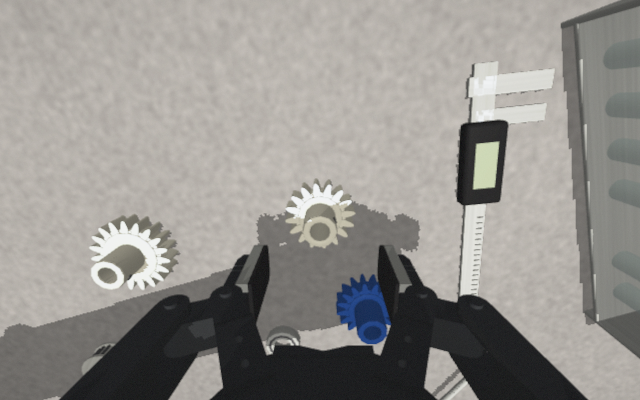

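Run:
```python
from h import *
c=bot.camera("wrist");s=bot.state()
print(proj(c,s["position"]), proj(c,[*s["position"][:2],.041]),proj(c,[.6225,-.1737,.041]))
for u in [(320,232),(321,233)]: print(ray(c,*u,.041))
a=c["img"][160:280,240:400]; cv2.imwrite("pics/w3z.png",cv2.resize(a,None,fx=5,fy=5,interpolation=cv2.INTER_CUBIC))
```

```text
[322.68128943 234.61858848] [322.64757796 230.35443461] [319.98162495 230.68601089]
[ 0.62221532 -0.17464267  0.041     ]
[ 0.62263802 -0.17556356  0.041     ]
```

View pics/w3z.png

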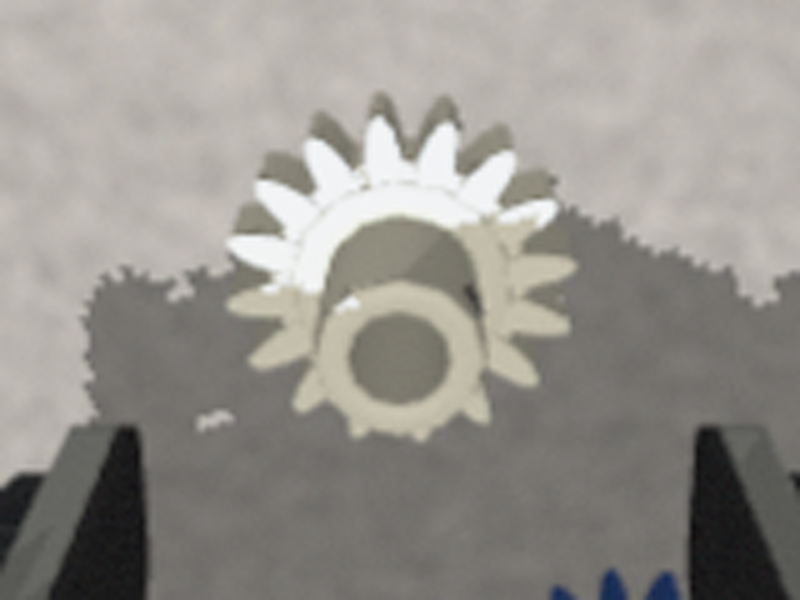

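Emit:
arm_command([
  [0.004, 0.003, 0, -0.002, 0, -0.014, 0.06],
  [0, 0, 0, 0, 0, -0.014, 0.06],
  [0, 0, 0, 0, 0, 0, 0.06],
  [0, 0, 0, 0, 0, 0, 0.06],
])

```text
time: 5.0
position: [0.621, -0.1739, 0.0161]
orientation: [0.106, 0.7, -0.106, 0.698]
contact_force: [1.1, -0.8, -0.9]
opening: 0.0598
```

```bash
python3 st.py
```

```text
5.0 [ 0.621  -0.1739  0.0161] x [-2.5e-03  7.0e-04 -1.0e+00] zang -17.3 F [ 1.1 -0.8 -0.9] T [ 0.01 -0.01  0.02] op 0.0598 j [ 0.59  0.5  -0.46  1.64  0.25  1.05 -0.25]
```

Emit:
arm_command([
  [0, 0, 0, 0.001, 0, 0.005, 0.06],
  [0, 0, 0, 0, 0, 0, 0.06],
  [0, 0, 0, 0, 0, 0, 0.015],
  [0, 0, 0, 0, 0, 0, 0.015],
  [0, 0, 0, 0, 0, 0, 0.015],
  [0, 0, 0, 0, 0, 0, 0.015],
  [0, 0, 0, 0, 0, 0, 0.015],
], squeeze=50)

```text
time: 5.88
position: [0.6231, -0.1739, 0.0226]
orientation: [0.106, 0.699, -0.106, 0.699]
contact_force: [0.0, 0.9, 0.4]
opening: 0.0154
```

```bash
python3 st.py
```

```text
5.875 [ 0.6231 -0.1739  0.0226] x [-5.e-04  0.e+00 -1.e+00] zang -17.29 F [0.  0.9 0.4] T [ 0.01 -0.05 -0.02] op 0.0154 j [ 0.59  0.5  -0.46  1.64  0.25  1.06 -0.25]
```

```bash
python3 -c "
from h import *
c=bot.camera('wrist'); cv2.imwrite('pics/w4.png',c['img'])
c=bot.camera('scene'); a=c['img'][130:300,150:340]; cv2.imwrite('pics/s4.png',cv2.resize(a,None,fx=4,fy=3.5*8/7,interpolation=cv2.INTER_CUBIC)[:600])"; python3 st.py
```

```text
5.975 [ 0.6231 -0.1739  0.0227] x [-5.e-04  1.e-04 -1.e+00] zang -17.29 F [-0.5 -0.4  0.9] T [ 0.06  0.04 -0.02] op 0.0152 j [ 0.59  0.5  -0.46  1.64  0.25  1.06 -0.25]
```

View pics/w4.png

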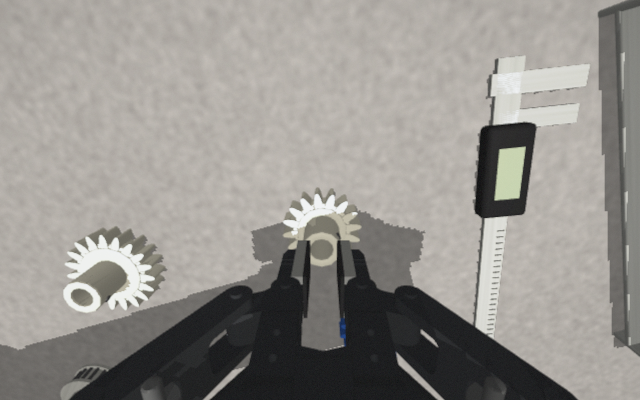

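View pics/s4.png

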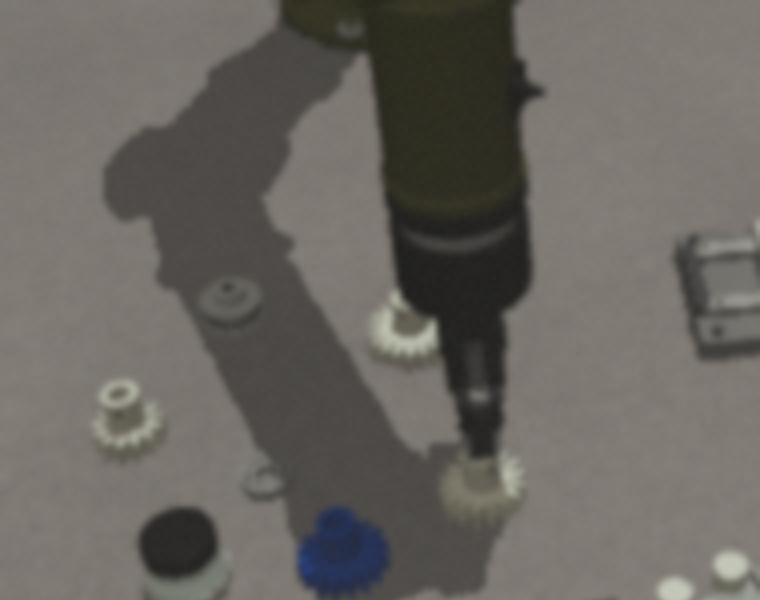

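Run:
```python
from h import *
c=bot.camera("wrist");s=bot.state(); p=s["position"]
for z in (.0227,.041,.06): print(z,proj(c,[p[0],p[1],z]))
a=c["img"][180:300,240:400]; cv2.imwrite("pics/w4z.png",cv2.resize(a,None,fx=5,fy=5,interpolation=cv2.INTER_CUBIC))
```

```text
0.0227 [322.94915438 234.86747675]
0.041 [322.93062312 248.66909172]
0.06 [322.90689818 266.33883087]
```

View pics/w4z.png

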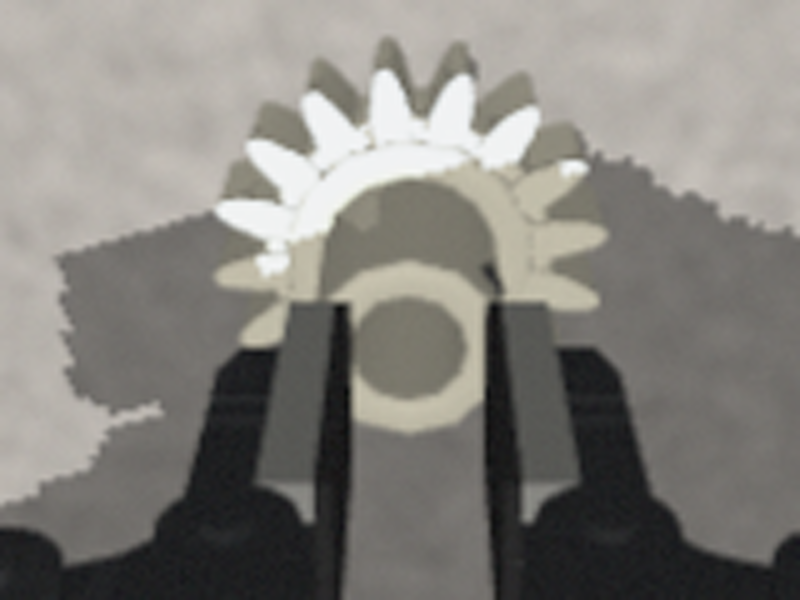

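Run:
```python
from h import *
c=bot.camera("scene");s=bot.state(); p=s["position"]
d=np.array([.955,-.297,0])
for z in (.0227,.035,.041,.05): print(z,[((proj(c,p*[1,1,0]+d*o+[0,0,z])-[149.6,129.6])*4).round() for o in (-.012,.01,.02)])
a=c['img'][210:270,230:310]; cv2.imwrite('pics/s5.png',cv2.resize(a,None,fx=9,fy=9,interpolation=cv2.INTER_CUBIC))
```

```text
0.0227 [array([479., 458.]), array([482., 484.]), array([484., 496.])]
0.035 [array([478., 444.]), array([481., 470.]), array([482., 482.])]
0.041 [array([477., 437.]), array([480., 463.]), array([482., 475.])]
0.05 [array([476., 427.]), array([479., 453.]), array([481., 465.])]
```

View pics/s5.png

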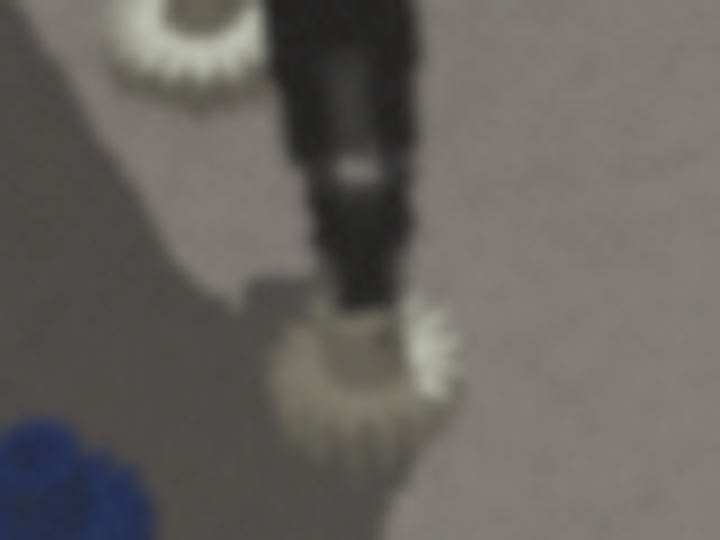

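Emit:
arm_command([
  [0, 0, 0, 0, 0, 0, 0.05],
  [0, 0, 0, 0, 0, 0, 0.05],
  [0, 0, 0, 0, 0, 0, 0.05],
  [0, 0, 0, 0, 0, -0.006, 0.05],
  [0, 0, 0, 0, 0, -0.006, 0.05],
  [0, 0, 0, 0, 0, 0, 0.05],
])

```text
time: 6.82
position: [0.6227, -0.1739, 0.0094]
orientation: [0.106, 0.699, -0.106, 0.699]
contact_force: [-0.2, 0.0, 0.1]
opening: 0.0498
```

```bash
python3 st.py
python3 - <<'E'
from h import *
c=bot.camera("scene")
a=c['img'][210:270,230:310]; cv2.imwrite('pics/s6.png',cv2.resize(a,None,fx=9,fy=9,interpolation=cv2.INTER_CUBIC))
c=bot.camera("wrist")
a=c["img"][180:300,240:400]; cv2.imwrite("pics/w6z.png",cv2.resize(a,None,fx=5,fy=5,interpolation=cv2.INTER_CUBIC))
E
```

```text
6.825 [ 0.6227 -0.1739  0.0094] x [-1.1e-03  2.0e-04 -1.0e+00] zang -17.29 F [-0.2  0.   0.1] T [ 0.04 -0.01  0.01] op 0.0498 j [ 0.59  0.51 -0.46  1.65  0.26  1.04 -0.25]
```

View pics/s6.png

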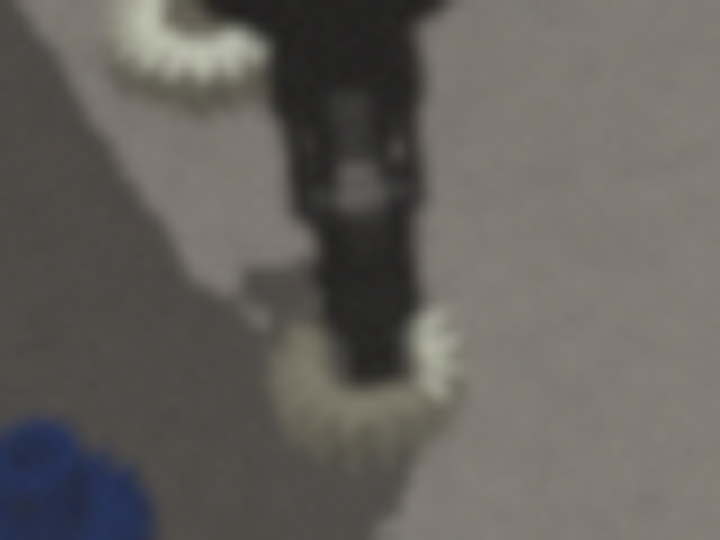

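View pics/w6z.png

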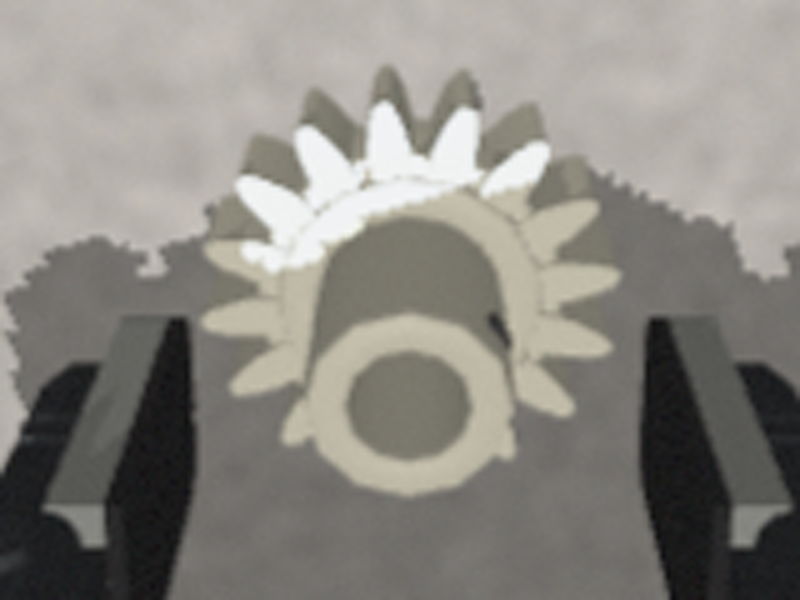

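Emit:
arm_command([
  [0, 0, 0, 0, 0, -0.006, 0.045],
  [0, 0, 0, 0, 0, -0.005, 0.04],
  [0, 0, 0, 0, 0, 0, 0.036],
  [0, 0, 0, 0, 0, 0, 0.036],
  [0, 0, 0, 0, 0, 0, 0.036],
])

```text
time: 7.55
position: [0.6234, -0.174, -0.0015]
orientation: [0.106, 0.699, -0.106, 0.699]
contact_force: [-0.4, -0.4, 0.7]
opening: 0.0359
```

```bash
python3 st.py
python3 - <<'E'
from h import *
c=bot.camera("wrist")
a=c["img"][180:300,240:400]; cv2.imwrite("pics/w7z.png",cv2.resize(a,None,fx=5,fy=5,interpolation=cv2.INTER_CUBIC))
E
```

```text
7.55 [ 0.6234 -0.174  -0.0015] x [ 2.e-04 -2.e-04 -1.e+00] zang -17.29 F [-0.4 -0.4  0.7] T [-0.02  0.04  0.04] op 0.0359 j [ 0.59  0.53 -0.46  1.65  0.26  1.02 -0.26]
```

View pics/w7z.png

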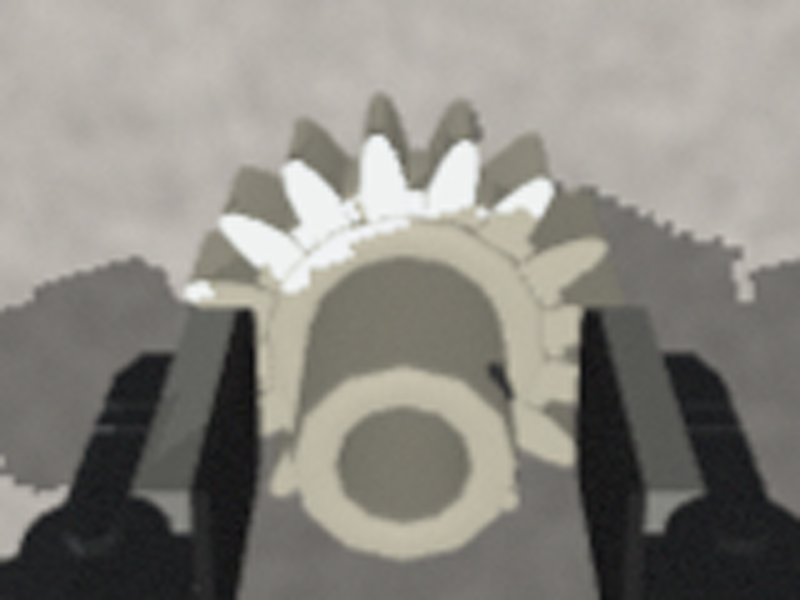

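Emit:
arm_command([
  [0, 0, 0, 0, 0, 0, 0.01],
  [0, 0, 0, 0, 0, 0, 0.01],
  [0, 0, 0, 0, 0, 0, 0.01],
  [0, 0, 0, 0, 0, 0, 0.01],
], squeeze=50)

```text
time: 8.1
position: [0.6237, -0.1741, -0.0011]
orientation: [0.106, 0.699, -0.106, 0.699]
contact_force: [0.2, -0.5, -0.1]
opening: 0.0218
```

```bash
python3 st.py
python3 - <<'E'
from h import *
c=bot.camera("wrist")
a=c["img"][180:300,240:400]; cv2.imwrite("pics/w8z.png",cv2.resize(a,None,fx=5,fy=5,interpolation=cv2.INTER_CUBIC))
E
```

```text
8.1 [ 0.6237 -0.1741 -0.0011] x [ 8.e-04 -4.e-04 -1.e+00] zang -17.29 F [ 0.2 -0.5 -0.1] T [-0.03 -0.01  0.02] op 0.0218 j [ 0.59  0.53 -0.46  1.65  0.26  1.02 -0.26]
```

View pics/w8z.png

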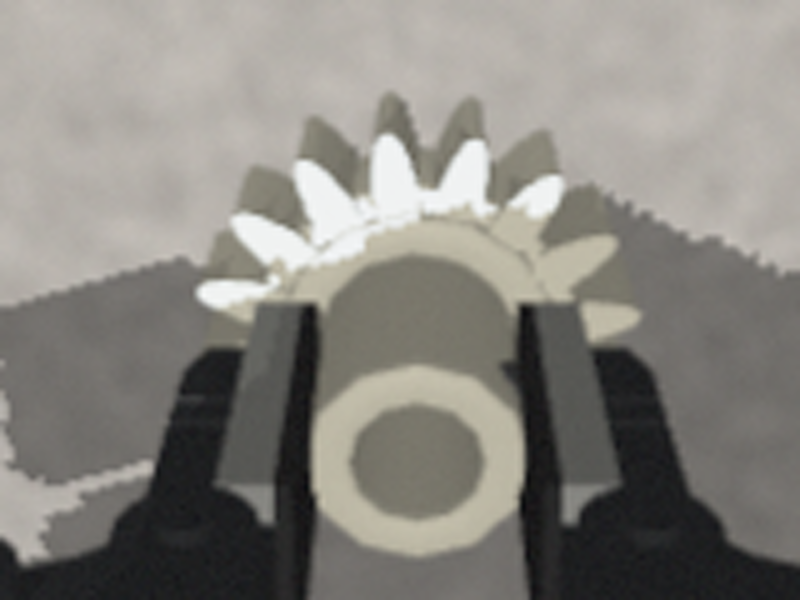

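Emit:
arm_command([
  [0, 0, 0, 0, 0, 0.04, 0.01],
  [0, 0, 0, 0, 0, 0.06, 0.01],
  [0, 0, 0, -0.015, 0.037, 0.03, 0.01],
  [0, 0, 0, -0.019, 0.046, 0, 0.01],
  [0, 0, 0, -0.019, 0.046, 0, 0.01],
  [0, 0, 0, -0.019, 0.046, 0, 0.01],
  [0, 0, 0, -0.019, 0.046, 0, 0.01],
  [0, 0, 0, 0, 0, 0, 0.01],
  [0, 0, 0, 0, 0, 0, 0.01],
  [0, 0, 0, 0, 0, 0, 0.01],
])

```text
time: 9.4
position: [0.5281, 0.0515, 0.1323]
orientation: [0.107, 0.698, -0.107, 0.7]
contact_force: [-0.8, 0.0, -1.3]
opening: 0.0217
```

```bash
python3 st.py
python3 - <<'E'
from h import *
c=bot.camera("wrist"); cv2.imwrite("pics/w9.png",c["img"])
for q in ["gear16","master","post_seat","knob_top","master_mark"]:
    for b in bot.boxes_of(q,c)[:3]: print(q,np.round(b["box"]),round(b["conf"],2))
E
```

```text
9.4 [0.5281 0.0515 0.1323] x [ 0.0022 -0.001  -1.    ] zang -17.44 F [-0.8  0.  -1.3] T [-0.02 -0.01 -0.02] op 0.0217 j [ 0.44  0.16 -0.64  1.82  0.11  1.19 -0.54]
gear16 [281. 201. 368. 290.] 0.87
gear16 [303. 324. 351. 349.] 0.61
master [308.   1. 348.   9.] 0.51
post_seat [275.  42. 384. 168.] 0.73
knob_top [273.  42. 390. 171.] 0.97
master_mark [308.   0. 353.  10.] 0.5
```

View pics/w9.png

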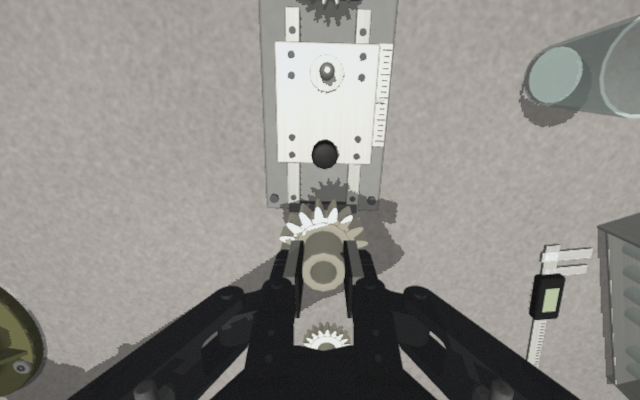

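Emit:
arm_command([
  [0, 0, 0, 0.015, 0.045, 0, 0.01],
  [0, 0, 0, 0, 0, 0, 0.01],
  [0, 0, 0, 0, 0, 0, 0.01],
  [0, 0, 0, 0, 0, 0, 0.01],
])

```text
time: 10.2
position: [0.5437, 0.0953, 0.1318]
orientation: [0.108, 0.698, -0.109, 0.699]
contact_force: [0.5, 0.7, -0.7]
opening: 0.0224
```

```bash
python3 st.py
python3 - <<'E'
from h import *
import pickle
c=bot.camera("wrist"); cv2.imwrite("pics/w10.png",c["img"])
pickle.dump({k:c[k] for k in c},open("c10.pkl","wb"))
print(bot.state()["position"])
cv2.imwrite("pics/w10a.png",cv2.resize(c["img"][0:120,240:400],None,fx=5,fy=5,interpolation=cv2.INTER_CUBIC))
cv2.imwrite("pics/w10b.png",cv2.resize(c["img"][180:300,240:400],None,fx=5,fy=5,interpolation=cv2.INTER_CUBIC))
E
```

```text
10.2 [0.5437 0.0953 0.1318] x [ 0.0014 -0.0014 -1.    ] zang -17.66 F [ 0.5  0.7 -0.7] T [0.02 0.02 0.06] op 0.0224 j [ 0.37  0.22 -0.66  1.77  0.15  1.2  -0.64]
[0.5437012  0.09489262 0.13173105]
```

View pics/w10a.png

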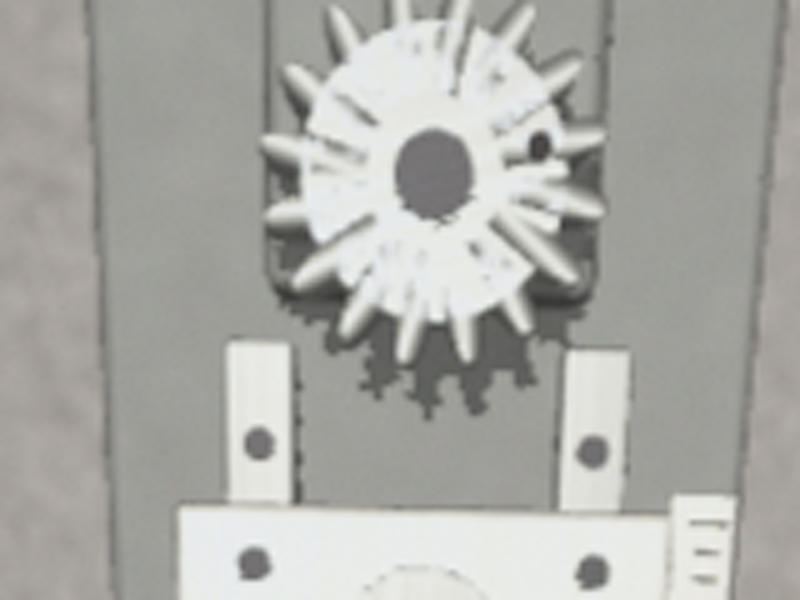

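View pics/w10b.png

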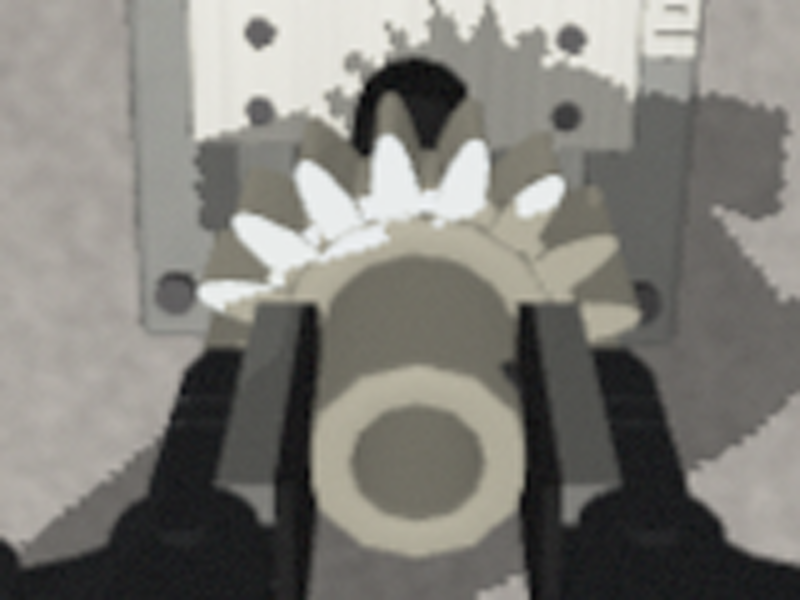

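Run:
```python
from h import *
import pickle
from scipy.optimize import least_squares
c=pickle.load(open("c10.pkl","rb"))
cv2.imwrite("pics/w10c.png",cv2.resize(c["img"][90:210,240:400],None,fx=5,fy=5,interpolation=cv2.INTER_CUBIC))
def fit(T,k,u0,v0,z,R=None):
    P=np.array([ray(c,u0+(x+.5)/5-.5,v0+(y+.5)/5-.5,z)[:2] for x,y in T]); k=np.array(k)
    def r(p):
        a=p[2]+k*np.pi/8; rr=p[3] if R is None else R
        return (P-p[:2]-rr*np.c_[np.cos(a),np.sin(a)]).ravel()
    best=min((least_squares(r,[*P.mean(0),a0,.027]) for a0 in np.arange(0,6.28,.5)),key=lambda s:s.cost)
    x=best.x; print(x[:2].round(4),"ph",np.degrees(x[2])%22.5,x[3], "rms",np.sqrt(np.mean(best.fun**2)),"first ang",np.degrees(x[2])%360)
    return x
# master going ccw in image? start bottom (405,360) then right side...
T=[(405,360),(466,358),(527,332),(578,284),(604,212),(605,138),(580,60),(533,10),(333,9),(285,68),(263,140),(266,217),(297,288),(345,335)]
k=[0,1,2,3,4,5,6,7,10,11,12,13,14,15]
m=fit(T,k,240,0,.0555)
print("hole",ray(c,240+434.5/5-.5,174.5/5-.5,.0555),"dimple",ray(c,240+540/5-.5,145/5-.5,.0555))
T=[(197,292),(233,214),(297,162),(388,136),(478,141),(562,178),(619,238),(641,316)]
g=fit(T,[0,-1,-2,-3,-4,-5,-6,-7],240,180,.148)
g=fit(T,[0,-1,-2,-3,-4,-5,-6,-7],240,180,.148,.027)
print("hub top", ray(c,240+418.5/5-.5,180+461/5-.5,.174), bot.state()["position"])
```

```text
[0.5861 0.2188] ph 16.852252441154263 0.02631713629551466 rms 0.00025353422698757395 first ang 241.85225244115426
hole [0.5861309  0.21919122 0.0555    ] dimple [0.60253043 0.21811038 0.0555    ]
[0.5435 0.0945] ph 12.309291808896717 -0.02717561489640941 rms 0.0001932876930112458 first ang 327.3092918088967
[0.5435 0.0946] ph 12.309289411260835 0.027 rms 0.00021552234345566582 first ang 147.30928941126083
hub top [0.54371592 0.09524309 0.174     ] [0.5437012  0.09489262 0.13173105]
```

View pics/w10c.png

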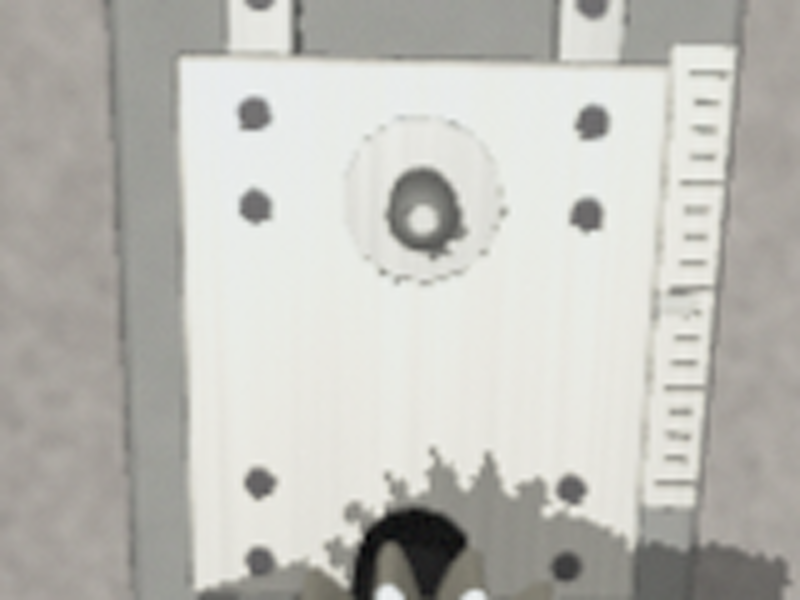

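Run:
```python
from h import *
import pickle
c=pickle.load(open("c10.pkl","rb"))
p=lambda x,y,z: ray(c,240+(x+.5)/5-.5,90+(y+.5)/5-.5,z)
a=p(424,199,.042);b=p(423,218,.072);print(a,b)
for e,z in (((345,199),.042),((503,199),.042),((424,115),.042),((424,282),.042)): print(p(*e,z)-a)
M=np.array([.5861,.2189])
for q in (a,b):
    d=M-q[:2]; print(np.linalg.norm(d),np.degrees(np.arctan2(d[1],d[0])))
# carriage screws for yaw
L=[p(254,115,.042),p(259,484,.042)];Rr=[p(593,123,.042),p(570,489,.042)]
# base edges z .018
def e(a,b): 
    d=p(*a,.018)-p(*b,.018); print("edge",np.degrees(np.arctan2(d[1],d[0])))
e((108,10),(136,590)); e((742,10),(690,590))
```

```text
[0.56297993 0.15100973 0.042     ] [0.56263544 0.15109627 0.072     ]
[-0.01335753  0.00426563  0.        ]
[ 0.01336084 -0.00426669  0.        ]
[0.00433072 0.01364051 0.        ]
[-0.00444064 -0.01398672  0.        ]
0.07171907509375312 71.19369681751685
0.0717490833893064 70.91100603154979
edge 71.2268313213412
edge 71.04443919982332
```

Emit:
arm_command([
  [0, 0, -0.064, 0.0095, 0.028, 0, 0.01],
  [0, 0, -0.064, 0.0095, 0.028, 0, 0.01],
  [0, 0, -0.064, 0, 0, -0.02, 0.01],
  [0, 0, 0, 0, 0, -0.02, 0.01],
  [0, 0, 0, 0, 0, 0, 0.01],
  [0, 0, 0, 0, 0, 0, 0.01],
])

```text
time: 11.0
position: [0.5639, 0.1469, 0.0908]
orientation: [0.178, 0.683, -0.181, 0.685]
contact_force: [-0.9, -0.3, -0.9]
opening: 0.022
```

```bash
python3 st.py
```

```text
11.0 [0.5639 0.1469 0.0908] x [ 0.0017 -0.0047 -1.    ] zang -29.38 F [-0.9 -0.3 -0.9] T [0.03 0.03 0.  ] op 0.022 j [ 0.24  0.33 -0.64  1.74  0.22  1.14 -0.98]
```

Emit:
arm_command([
  [0.005, 0.002, 0, -0.001, 0.004, 0, 0.01],
  [0, 0, 0, 0, 0, 0, 0.01],
  [0, 0, 0, 0, 0, 0, 0.01],
])

```text
time: 11.38
position: [0.5639, 0.1508, 0.0924]
orientation: [0.18, 0.683, -0.179, 0.685]
contact_force: [-1.1, -0.4, -1.1]
opening: 0.0219
```

```bash
python3 st.py
python3 - <<'E'
from h import *
c=bot.camera("wrist"); cv2.imwrite("pics/w11.png",c["img"])
E
```

```text
11.375 [0.5639 0.1508 0.0924] x [ 2.2e-03  8.0e-04 -1.0e+00] zang -29.4 F [-1.1 -0.4 -1.1] T [-0.02  0.01 -0.07] op 0.0219 j [ 0.24  0.33 -0.65  1.74  0.21  1.14 -0.98]
```

View pics/w11.png

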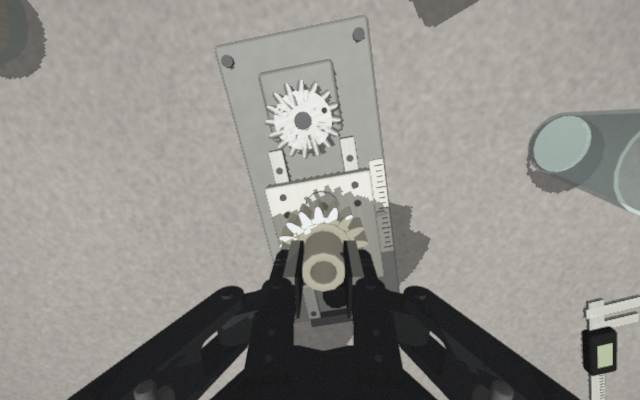

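Emit:
arm_command([
  [0, 0.002, 0, -0.001, 0, -0.01, 0.01],
  [0, 0, 0, 0, 0, -0.012, 0.01],
  [0, 0, 0, 0, 0, 0, 0.01],
  [0, 0, 0, 0, 0, 0, 0.01],
])

```text
time: 11.92
position: [0.5623, 0.1507, 0.0682]
orientation: [0.179, 0.684, -0.179, 0.684]
contact_force: [-0.6, 0.6, -1.2]
opening: 0.022
```

```bash
python3 st.py
python3 - <<'E'
from h import *
c=bot.camera("wrist")
cv2.imwrite("pics/w12.png",cv2.resize(c["img"][60:180,230:390],None,fx=5,fy=5,interpolation=cv2.INTER_CUBIC))
E
```

```text
11.925 [0.5623 0.1507 0.0682] x [-1.1e-03  5.0e-04 -1.0e+00] zang -29.39 F [-0.6  0.6 -1.2] T [ 0.01 -0.01  0.02] op 0.022 j [ 0.23  0.35 -0.64  1.76  0.23  1.1  -1.  ]
```

View pics/w12.png

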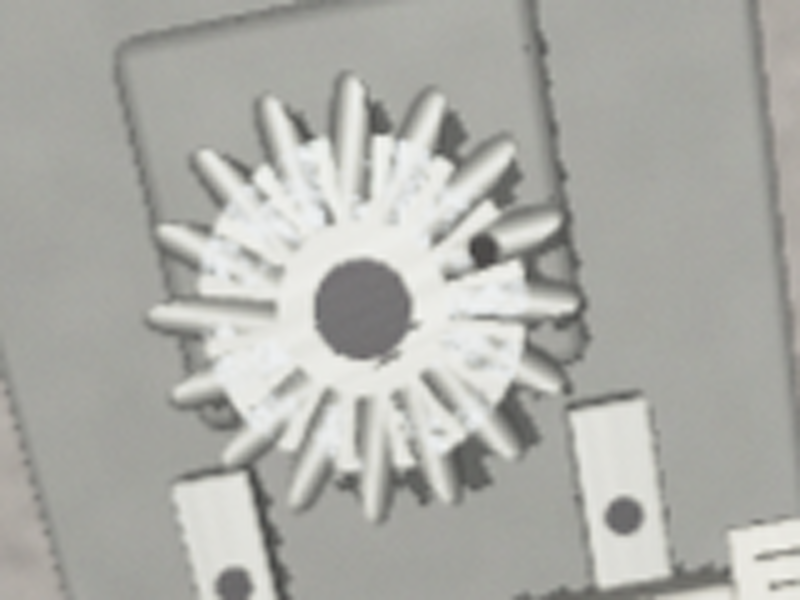

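Run:
```python
from h import *
from scipy.optimize import least_squares
c=bot.camera("wrist")
T=[(375,522),(450,500),(513,457),(565,390),(580,300),(562,215),(511,142),(437,92),(350,74),(266,96),(199,152),(160,230),(150,314),(175,402),(227,463),(297,508)]
P=np.array([ray(c,230+(x+.5)/5-.5,60+(y+.5)/5-.5,.0555)[:2] for x,y in T]);k=np.arange(16)
def r(p):
    a=p[2]+k*np.pi/8; return (P-p[:2]-p[3]*np.c_[np.cos(a),np.sin(a)]).ravel()
b=min((least_squares(r,[*P.mean(0),a0,.027]) for a0 in np.arange(0,6.28,.5)),key=lambda s:s.cost)
print(b.x,np.degrees(b.x[2])%22.5,np.sqrt(np.mean(b.fun**2)))
print("hole",ray(c,230+363.5/5-.5,60+308.5/5-.5,.0555),"dim",ray(c,230+484/5-.5,60+249/5-.5,.0555))
```

```text
[0.58597719 0.21897272 4.22959011 0.02649842] 17.33766235102678 0.00024385740517522342
hole [0.585966   0.21911559 0.0555    ] dim [0.60235426 0.2179361  0.0555    ]
```

Emit:
arm_command([
  [0, 0, 0.005, 0.0005, 0, -0.008, 0.01],
  [0, 0, 0, 0, 0, -0.008, 0.01],
  [0, 0, 0, 0, 0, -0.006, 0.01],
  [0, 0, 0, 0, 0, 0, 0.01],
  [0, 0, 0, 0, 0, 0, 0.01],
])

```text
time: 12.65
position: [0.5629, 0.1508, 0.0448]
orientation: [0.178, 0.685, -0.177, 0.684]
contact_force: [-0.4, 0.5, -1.0]
opening: 0.0221
```

```bash
python3 st.py
```

```text
12.65 [0.5629 0.1508 0.0448] x [-9.e-04  7.e-04 -1.e+00] zang -29.09 F [-0.4  0.5 -1. ] T [ 0.03 -0.01 -0.03] op 0.0221 j [ 0.22  0.38 -0.63  1.78  0.25  1.06 -1.01]
```

Emit:
arm_command([
  [0, 0, 0, 0, 0, -0.003, 0.01],
  [0, 0, 0, 0, 0, 0, 0.01],
  [0, 0, 0, 0, 0, -0.002, 0.01],
  [0, 0, 0, 0, 0, 0, 0.01],
])

```text
time: 13.15
position: [0.5637, 0.1513, 0.041]
orientation: [0.178, 0.684, -0.177, 0.685]
contact_force: [-0.4, -0.4, -1.1]
opening: 0.0216
```

```bash
python3 st.py
```

```text
13.15 [0.5637 0.1513 0.041 ] x [ 0.001   0.0011 -1.    ] zang -29.09 F [-0.4 -0.4 -1.1] T [ 0.01  0.04 -0.05] op 0.0216 j [ 0.22  0.39 -0.63  1.78  0.26  1.05 -1.01]
```

Emit:
arm_command([
  [0, 0, 0, -0.0005, 0, -0.002, 0.01],
  [0, 0, 0, 0, 0, 0, 0.01],
  [0, 0, 0, 0, 0, 0, 0.01],
])

```text
time: 13.52
position: [0.5637, 0.1514, 0.0409]
orientation: [0.178, 0.684, -0.177, 0.685]
contact_force: [0.3, -0.5, -0.3]
opening: 0.0222
```

```bash
python3 st.py
python3 - <<'E'
from h import *
c=bot.camera("wrist")
cv2.imwrite("pics/w13.png",c["img"][:,80:560])
c=bot.camera("scene")
cv2.imwrite("pics/s13.png",cv2.resize(c["img"][140:240,300:440],None,fx=5,fy=5,interpolation=cv2.INTER_CUBIC))
E
```

```text
13.525 [0.5637 0.1514 0.0409] x [ 2.3e-03  4.0e-04 -1.0e+00] zang -29.09 F [ 0.3 -0.5 -0.3] T [ 0.07  0.08 -0.11] op 0.0222 j [ 0.22  0.38 -0.63  1.79  0.26  1.05 -1.01]
```

View pics/w13.png

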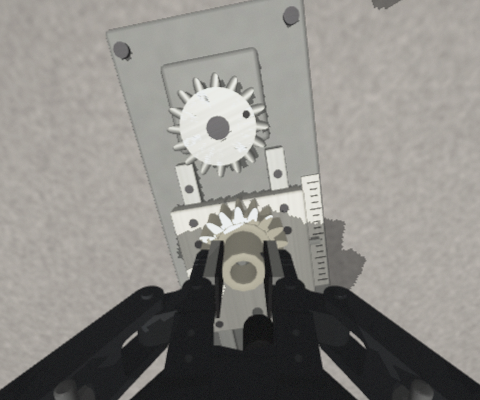

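View pics/s13.png

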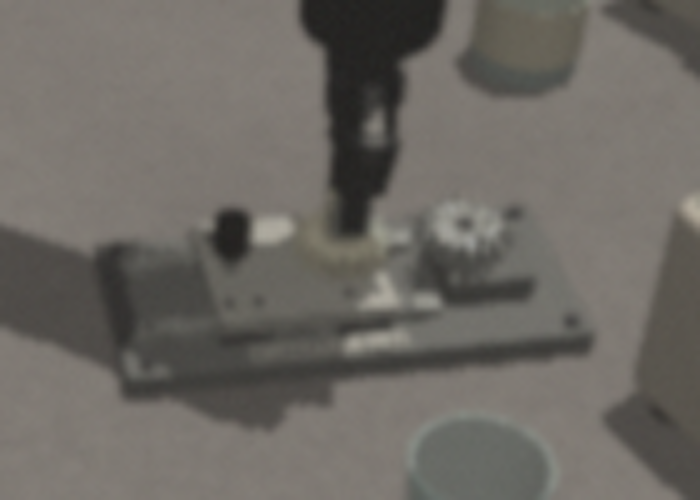

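Emit:
arm_command([
  [0, 0, 0, 0, 0, -0.003, 0.01],
  [0, 0, 0, 0, 0, 0, 0.028],
  [0, 0, 0, 0, 0, 0, 0.028],
  [0, 0, 0, 0, 0, 0.001, 0.028],
])

```text
time: 14.12
position: [0.5648, 0.1522, 0.0416]
orientation: [0.178, 0.683, -0.177, 0.686]
contact_force: [0.3, -0.3, -0.3]
opening: 0.0278
```

```bash
python3 st.py
python3 - <<'E'
from h import *
c=bot.camera("wrist")
cv2.imwrite("pics/w14.png",cv2.resize(c["img"][180:300,240:400],None,fx=5,fy=5,interpolation=cv2.INTER_CUBIC))
E
```

```text
14.125 [0.5648 0.1522 0.0416] x [ 4.1e-03  8.0e-04 -1.0e+00] zang -29.1 F [ 0.3 -0.3 -0.3] T [ 0.01  0.03 -0.04] op 0.0278 j [ 0.22  0.39 -0.63  1.78  0.26  1.05 -1.01]
```

View pics/w14.png

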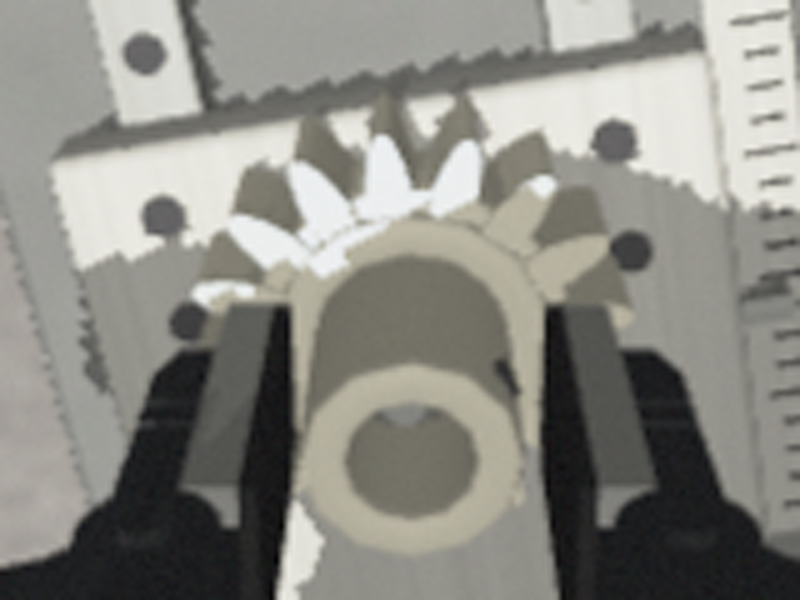

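```bash
cat > gf.py <<'E'
from h import *
from scipy.optimize import least_squares
def gfit(c,T,u0,v0,z=.057,s=5):
    P=np.array([ray(c,u0+(x+.5)/s-.5,v0+(y+.5)/s-.5,z)[:2] for x,y in T]);k=-np.arange(len(T))
    def r(p):
        a=p[2]+k*np.pi/8; return (P-p[:2]-p[3]*np.c_[np.cos(a),np.sin(a)]).ravel()
    b=min((least_squares(r,[*P.mean(0),a0,.027]) for a0 in np.arange(0,6.28,.5)),key=lambda s:s.cost+(s.x[3]<0))
    x=b.x; print(x[:2].round(4),"ph",(np.degrees(x[2])%22.5).round(2),"R",x[3].round(4),"rms",np.sqrt(np.mean(b.fun**2)).round(5),"dist master",np.hypot(x[0]-.5860,x[1]-.2190).round(4)); return x
E
python3 - <<'E'
from gf import *
c=bot.camera("wrist")
gfit(c,[(192,290),(231,218),(290,163),(379,135),(472,140),(553,178),(608,238)],240,180)
print(ray(c,240+411.5/5-.5,180+459/5-.5,.083))
E
```

```text
[0.5635 0.1516] ph 1.06 R 0.0271 rms 0.00017 dist master 0.0711
[0.56383829 0.15215996 0.083     ]
```

Emit:
arm_command([
  [0, 0.004, 0, -0.001, 0, 0, 0.028],
  [0, 0, 0, 0, 0, 0, 0.01],
  [0, 0, 0, 0, 0, 0, 0.01],
  [0, 0, 0, 0.0013, 0.0038, 0, 0.01],
  [0, 0, 0, 0.0013, 0.0038, 0, 0.01],
  [0, 0, 0, 0.0013, 0.0038, 0, 0.01],
  [0, 0, 0, 0, 0, 0, 0.01],
], squeeze=40)

```text
time: 15.1
position: [0.5671, 0.1623, 0.0417]
orientation: [0.177, 0.685, -0.179, 0.684]
contact_force: [-1.7, -0.9, 2.3]
opening: 0.0225
```

```bash
python3 st.py
python3 - <<'E'
from h import *
c=bot.camera("wrist")
cv2.imwrite("pics/w15.png",cv2.resize(c["img"][100:300,200:440],None,fx=3.3,fy=3,interpolation=cv2.INTER_CUBIC))
E
```

```text
15.1 [0.5671 0.1623 0.0417] x [-0.0026 -0.0026 -1.    ] zang -29.16 F [-1.7 -0.9  2.3] T [-0.19  0.34  0.02] op 0.0225 j [ 0.2   0.4  -0.63  1.76  0.27  1.07 -1.03]
```

View pics/w15.png

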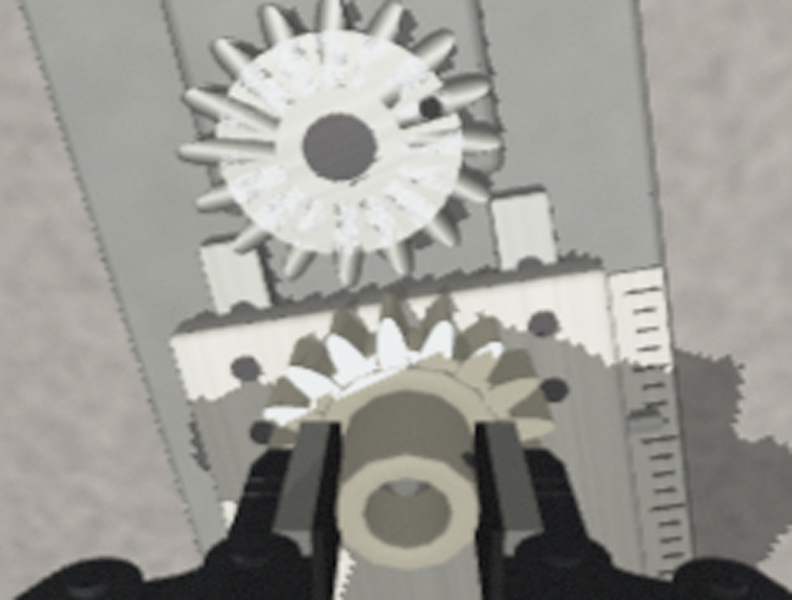

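Emit:
arm_command([
  [0, 0, 0, 0.001, 0.0028, 0, 0.01],
  [0, 0, 0, 0.001, 0.0028, 0, 0.01],
  [0, 0, 0, 0.0006, 0.0019, 0, 0.01],
  [0, 0, 0, 0, 0, 0, 0.01],
])

```text
time: 15.65
position: [0.5697, 0.1698, 0.0418]
orientation: [0.177, 0.685, -0.18, 0.684]
contact_force: [-1.4, -1.8, 2.5]
opening: 0.0221
```

```bash
python3 st.py
python3 - <<'E'
from h import *
c=bot.camera("wrist")
cv2.imwrite("pics/w16.png",cv2.resize(c["img"][120:240,240:400],None,fx=5,fy=5,interpolation=cv2.INTER_CUBIC))
E
```

```text
15.65 [0.5697 0.1698 0.0418] x [-0.0031 -0.0033 -1.    ] zang -29.18 F [-1.4 -1.8  2.5] T [-0.39  0.43 -0.03] op 0.0221 j [ 0.18  0.41 -0.63  1.75  0.27  1.07 -1.05]
```

View pics/w16.png

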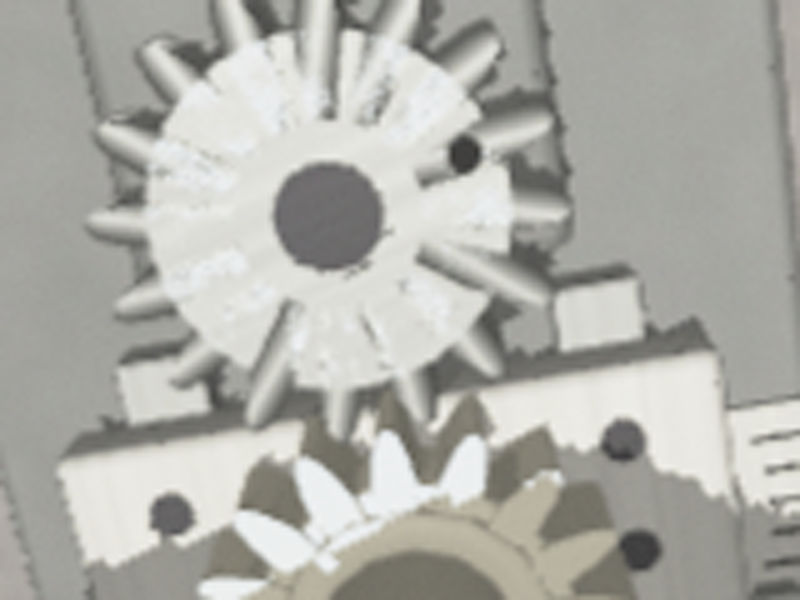

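Emit:
arm_command([
  [0, 0, 0, 0.0006, 0.0017, 0, 0.01],
  [0, 0, 0, 0.0006, 0.0017, 0, 0.01],
  [0, 0, 0, 0, 0, 0, 0.01],
])

```text
time: 16.08
position: [0.5708, 0.1732, 0.0417]
orientation: [0.177, 0.685, -0.18, 0.683]
contact_force: [-1.6, -1.5, 2.6]
opening: 0.0223
```

```bash
python3 st.py
python3 - <<'E'
from h import *
c=bot.camera("wrist")
cv2.imwrite("pics/w17.png",cv2.resize(c["img"][120:240,240:400],None,fx=5,fy=5,interpolation=cv2.INTER_CUBIC))
E
```

```text
16.075 [0.5708 0.1732 0.0417] x [-0.0033 -0.0034 -1.    ] zang -29.2 F [-1.6 -1.5  2.6] T [-0.41  0.35  0.  ] op 0.0223 j [ 0.18  0.42 -0.63  1.75  0.28  1.07 -1.05]
```

View pics/w17.png

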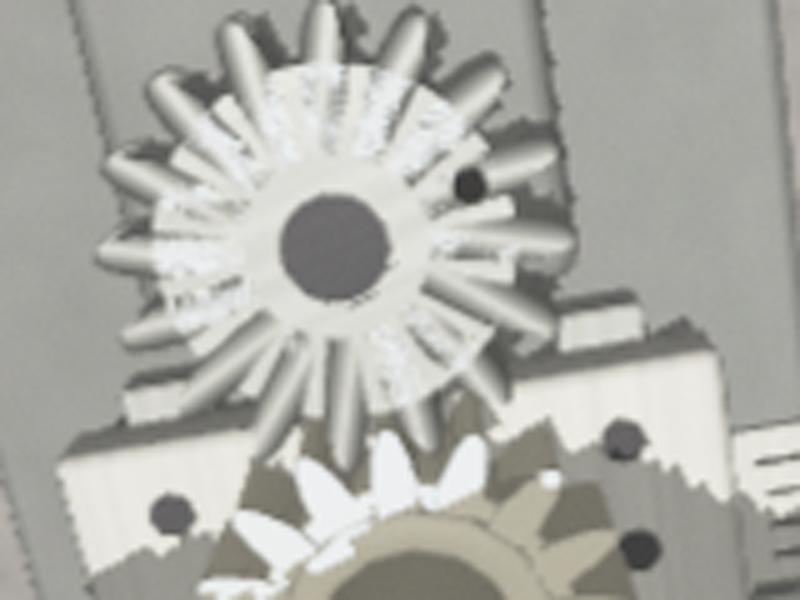

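Run:
```python
from gf import *
c=bot.camera("wrist")
x=gfit(c,[(200,588),(233,516),(299,460),(385,432),(478,437),(556,475),(614,532)],240,120)
T=[(345,470),(100,255),(107,155),(152,73),(230,14),(322,0),(415,10),(503,65),(556,145),(577,243),(553,335)]
P=[ray(c,240+(a+.5)/5-.5,120+(b+.5)/5-.5,.0555)[:2] for a,b in T]
h=ray(c,240+335.5/5-.5,120+247.5/5-.5,.0555); d=ray(c,240+469/5-.5,120+185/5-.5,.0555)
(cx,cy),_,_=cv2.fitEllipse(np.float32(P)); print("master",h,cx,cy,"dimple",d)
print("dist",np.hypot(*(x[:2]-h[:2])),np.hypot(*(x[:2]-[cx,cy])))
```

```text
[0.5706 0.1726] ph 1.47 R 0.0269 rms 0.00014 dist master 0.0489
master [0.5860053  0.21913633 0.0555    ] 0.5862553119659424 0.21922561526298523 dimple [0.60231351 0.21804501 0.0555    ]
dist 0.04898422935692754 0.04914821846472326
```

Emit:
arm_command([
  [0, 0, 0, 0.0003, 0.001, 0, 0.01],
  [0, 0, 0, 0, 0, 0, 0.01],
  [0, 0, 0, 0, 0, 0, 0.01],
  [0, 0, 0.08, 0, 0, 0, 0.01],
  [0, 0, 0.08, 0, 0, 0, 0.01],
  [0, 0, 0, 0, 0, 0, 0.01],
])

```text
time: 16.92
position: [0.5709, 0.1743, 0.0417]
orientation: [0.12, 0.697, -0.123, 0.696]
contact_force: [-2.2, -1.6, 3.2]
opening: 0.0225
```

```bash
python3 st.py
python3 - <<'E'
from h import *
c=bot.camera("wrist")
cv2.imwrite("pics/w18.png",cv2.resize(c["img"][120:240,240:400],None,fx=5,fy=5,interpolation=cv2.INTER_CUBIC))
E
```

```text
16.925 [0.5709 0.1743 0.0417] x [-0.0031 -0.0037 -1.    ] zang -19.82 F [-2.2 -1.6  3.2] T [-0.44  0.42 -0.07] op 0.0225 j [ 0.2   0.42 -0.66  1.74  0.29  1.08 -0.9 ]
```

View pics/w18.png

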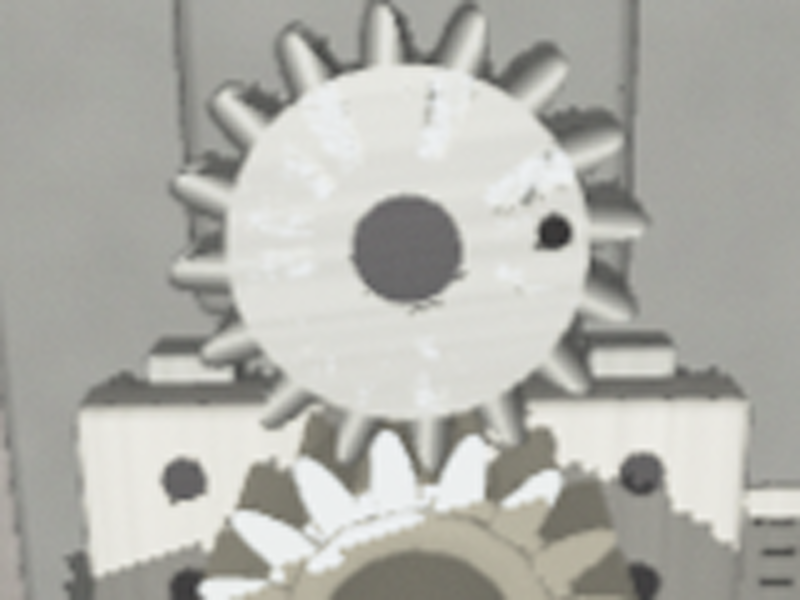

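Emit:
arm_command([
  [0, 0, 0.1, 0, 0, 0, 0.01],
  [0, 0, 0.1, 0, 0, 0, 0.01],
  [0, 0, 0.1, 0, 0, 0, 0.01],
  [0, 0, 0.1, 0, 0, 0, 0.01],
  [0, 0, 0.1, 0, 0, 0, 0.01],
  [0, 0, 0, 0, 0, 0, 0.01],
])

```text
time: 17.73
position: [0.5701, 0.1745, 0.0417]
orientation: [-0.058, 0.706, 0.055, 0.704]
contact_force: [-2.3, -2.3, 3.2]
opening: 0.0223
```

```bash
python3 st.py
python3 - <<'E'
from h import *
c=bot.camera("wrist")
cv2.imwrite("pics/w19.png",cv2.resize(c["img"][120:240,240:400],None,fx=5,fy=5,interpolation=cv2.INTER_CUBIC))
E
```

```text
17.725 [0.5701 0.1745 0.0417] x [-0.0024 -0.0052 -1.    ] zang 9.14 F [-2.3 -2.3  3.2] T [-0.45  0.4  -0.03] op 0.0223 j [ 0.27  0.45 -0.75  1.74  0.34  1.09 -0.44]
```

View pics/w19.png

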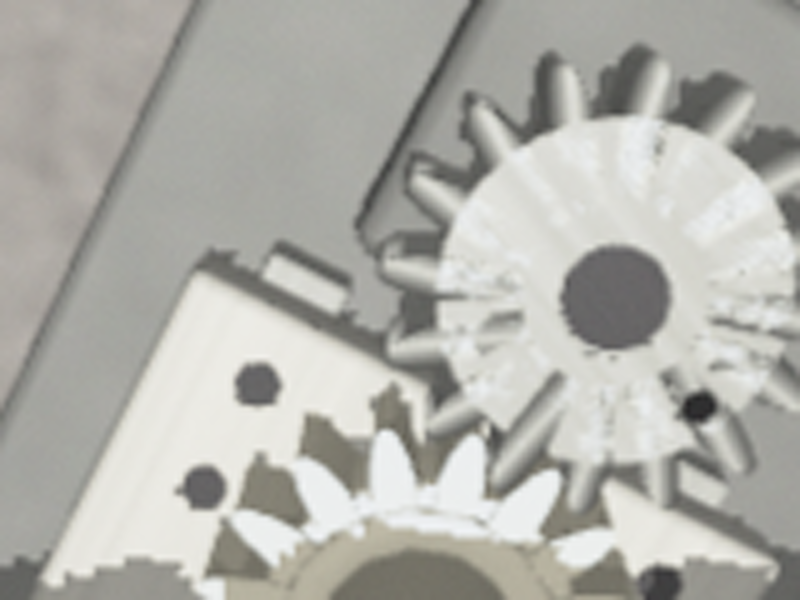

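Emit:
arm_command([
  [0, 0, 0.1, 0, 0, 0, 0.01],
  [0, 0, 0.1, 0, 0, 0, 0.01],
  [0, 0, 0.1, 0, 0, 0, 0.01],
  [0, 0, 0.1, 0, 0, 0, 0.01],
  [0, 0, 0.1, 0, 0, 0, 0.01],
  [0, 0, 0.1, 0, 0, 0, 0.01],
  [0, 0, 0.1, 0, 0, 0, 0.01],
  [0, 0, 0, 0, 0, 0, 0.01],
])

```text
time: 18.77
position: [0.5695, 0.174, 0.0417]
orientation: [-0.297, 0.643, 0.292, 0.642]
contact_force: [-1.6, -2.3, 3.0]
opening: 0.0222
```

```bash
python3 st.py
python3 - <<'E'
from h import *
c=bot.camera("wrist")
cv2.imwrite("pics/w20.png",c["img"][50:350,200:600])
for b in bot.boxes_of("master_mark",c)[:3]: print(b)
E
```

```text
18.775 [0.5695 0.174  0.0417] x [ 8.0e-04 -7.1e-03 -1.0e+00] zang 49.28 F [-1.6 -2.3  3. ] T [-0.47  0.49 -0.01] op 0.0222 j [ 0.37  0.49 -0.89  1.75  0.43  1.11  0.2 ]
{'box': [348.8, 172.0, 442.7, 259.0], 'conf': 0.86}
```

View pics/w20.png

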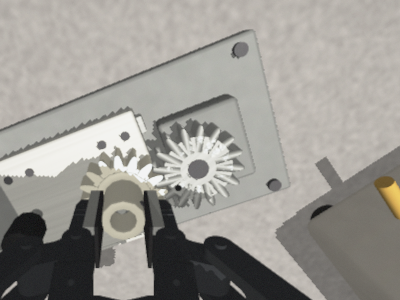

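Run:
```python
from h import *
c=bot.camera("wrist")
d=ray(c,378,238,.0555); h=ray(c,399,218.5,.0555); print(d,h,np.hypot(*(d-[.6024,.2178,.0555])[:2]), np.hypot(*(h-d)[:2]))
```

```text
[0.58834248 0.2024591  0.0555    ] [0.5861664  0.21959733 0.0555    ] 0.0208076205191453 0.01727583165564917
```

Emit:
arm_command([
  [0, 0, 0, 0, 0, 0, 0.03],
  [0, 0, 0, 0, 0, 0, 0.034],
  [0, 0, 0, 0, 0, 0, 0.034],
])

```text
time: 19.3
position: [0.5702, 0.1759, 0.0414]
orientation: [-0.296, 0.642, 0.293, 0.643]
contact_force: [-0.1, 0.5, 0.4]
opening: 0.034
```

```bash
python3 st.py
python3 - <<'E'
from h import *
c=bot.camera("wrist")
cv2.imwrite("pics/w21.png",cv2.resize(c["img"][160:300,240:440],None,fx=4,fy=4,interpolation=cv2.INTER_CUBIC))
E
```

```text
19.3 [0.5702 0.1759 0.0414] x [ 0.0031 -0.0041 -1.    ] zang 49.23 F [-0.1  0.5  0.4] T [ 0.04 -0.02 -0.03] op 0.034 j [ 0.36  0.49 -0.89  1.75  0.43  1.11  0.2 ]
```

View pics/w21.png

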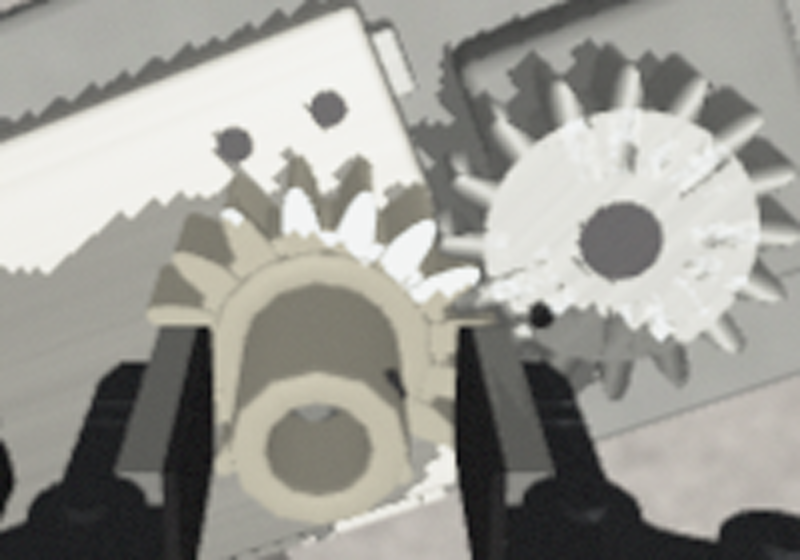

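Emit:
arm_command([
  [0, 0, 0, -0.001, -0.001, 0.01, 0.036],
  [0, 0, 0, 0, 0, 0.02, 0.036],
  [0, 0, 0, 0, 0, 0.03, 0.036],
  [0, 0, 0, 0, 0, 0.04, 0.036],
  [0, 0, 0, 0, 0, 0, 0.036],
  [0, 0, 0, -0.02, -0.05, 0, 0.036],
  [0, 0, 0, 0, 0, 0, 0.036],
  [0, 0, 0, 0, 0, 0, 0.036],
])

```text
time: 20.35
position: [0.5498, 0.1257, 0.1517]
orientation: [-0.297, 0.64, 0.293, 0.645]
contact_force: [1.0, 0.4, 0.9]
opening: 0.0363
```

```bash
python3 st.py
python3 - <<'E'
from h import *
c=bot.camera("wrist")
cv2.imwrite("pics/w22.png",c["img"])
for q in ["gear16","master"]:
    for b in bot.boxes_of(q,c)[:3]: print(q,b)
E
```

```text
20.35 [0.5498 0.1257 0.1517] x [ 0.0097 -0.0025 -0.9999] zang 49.32 F [1.  0.4 0.9] T [ 0.01 -0.02 -0.  ] op 0.0363 j [ 0.56  0.29 -0.97  1.72  0.26  1.25  0.39]
gear16 {'box': [0.0, 334.1, 49.0, 374.6], 'conf': 0.73}
gear16 {'box': [77.1, 247.8, 137.1, 292.5], 'conf': 0.7}
gear16 {'box': [343.1, 145.3, 402.2, 200.8], 'conf': 0.61}
master {'box': [391.9, 125.6, 450.7, 180.7], 'conf': 0.61}
```

View pics/w22.png

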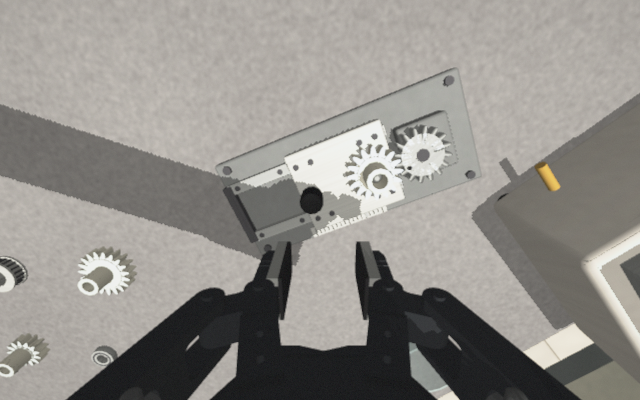

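Run:
```python
from h import *
import pickle
c=bot.camera("wrist"); pickle.dump(dict(c),open("c22.pkl","wb"))
cv2.imwrite("pics/w22z.png",cv2.resize(c["img"][110:220,330:470],None,fx=5,fy=5,interpolation=cv2.INTER_CUBIC))
```

```text
(no output)
```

View pics/w22z.png

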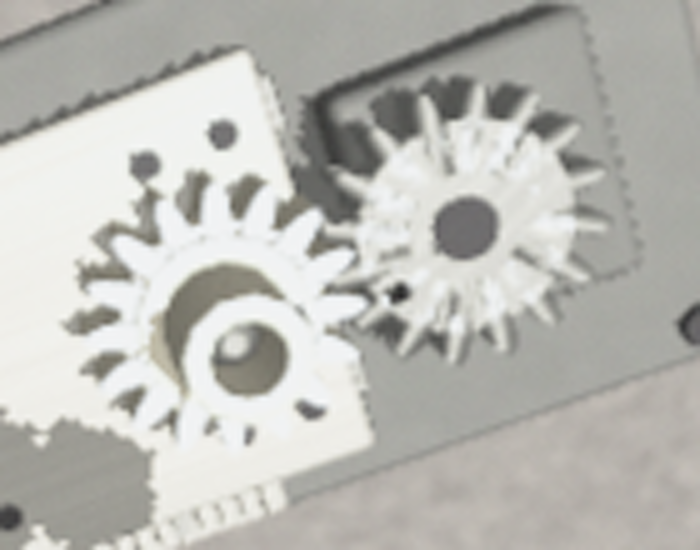

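Run:
```python
from gf import *
import pickle
c=pickle.load(open("c22.pkl","rb"))
x=gfit(c,[(92,292),(117,240),(162,201),(214,183),(271,186),(324,210),(359,250),(371,303),(357,358)],330,110)
h=ray(c,330+466.5/5-.5,110+228/5-.5,.0555);print(h,np.hypot(*(x[:2]-h[:2])))
hub=ray(c,330+238/5-.5,110+346/5-.5,.083);pt=ray(c,330+236/5-.5,110+344/5-.5,.072);print("hub",hub,np.hypot(*(hub-h)[:2]),"post",pt,np.hypot(*(pt-h)[:2]))
d=ray(c,330+399/5-.5,110+292/5-.5,.0555);print("dimple",d,np.hypot(*(d-[.6024,.2178,.0555])[:2]))
```

```text
[0.5712 0.1743] ph 12.63 R 0.027 rms 0.00033 dist master 0.0471
[0.58600958 0.21927049 0.0555    ] 0.04736225815410935
hub [0.56689673 0.17385707 0.083     ] 0.04927149219773842 post [0.57015388 0.17347765 0.072     ] 0.048460168846225136
dimple [0.58785142 0.20263365 0.0555    ] 0.021016167854282633
```

```bash
python3 - <<'E'
from h import *
c=pickle=None
import pickle
c=pickle.load(open("c22.pkl","rb"))
hub=ray(c,330+251/5-.5,110+354/5-.5,.083);print("hub",hub)
c=bot.camera("top"); cv2.imwrite("pics/t23.png",cv2.resize(c["img"][140:300,190:470],None,fx=2.85,fy=2.85))
E
python3 st.py
```

```text
hub [0.56950643 0.17469386 0.083     ]
20.6 [0.5498 0.1262 0.1511] x [ 0.0087 -0.0021 -1.    ] zang 49.4 F [0.  0.8 0.3] T [-0.  0. -0.] op 0.0359 j [ 0.56  0.3  -0.97  1.72  0.26  1.25  0.39]
```

View pics/t23.png

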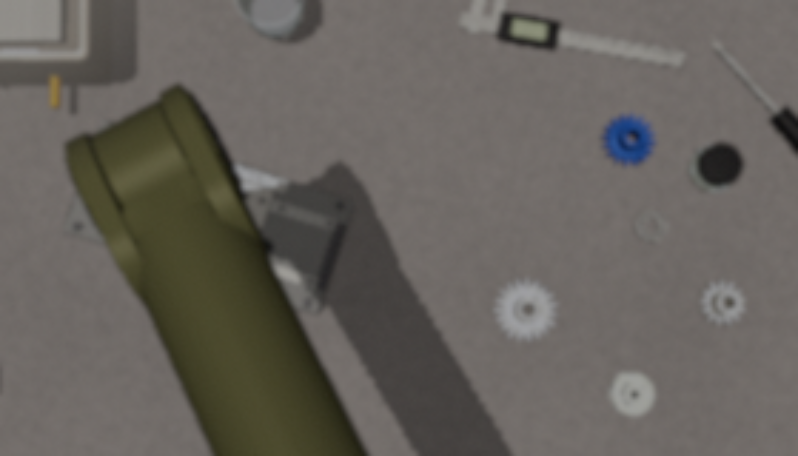

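Everything else sits where it did in the first picture, and the pair stands in mesh, so I'm handing it in.

```bash
python3 -c "
from workcell import bot
print(bot.close_job())"
```

```text
the job is handed in; nothing more can be done
None
```

I put the 16-tooth gear hub up on the post and slid the carriage into mesh by the gripped hub. I then turned the gear about 78°, let go and backed the arm clear. The job was handed in at about 20.6 s of the 54 s allowed; no verdict was reported.

What the last checks showed:
- **Mesh:** the centre distance measured 47 to 49 mm depending on which feature I used (tooth tips, post tip or hub), against the 50.5 mm limit.
- **Seating:** the gear looks fully down and level. Its tip radius came out at 27.0 mm for the seated height, and the post shows inside the bore.
- **Drive:** the master's dimple moved about 21 mm, which is about 3.5 teeth.
- **Forces:** the contact readings were only a few N, and I saw no sign of the robot touching the master.
- **Other gears and bystanders:** everything visible in the last top view lies where it did at the start. The arm hid part of that view. I judged this by eye and did not measure it.

Things that disagreed:
- **First grasp:** it closed above the hub. The fingertips sat about 24 mm higher than the reported tool point suggested, so I lowered the arm by eye and gripped again.
- **Hub position:** my hub and tooth-tip estimates of the gear's centre differed by about 2 mm, which is about the camera calibration error.

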